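# Turn the pot stand over with the turner and stack the tins on it

## Robot

A 7-joint arm with a two-finger parallel gripper is mounted at the origin on a cart in front of the work surface, level with it; the furniture and walls round the work are solid. World frame = base frame: x ahead of the robot, y to its left, z up, the work surface at z = 0. Lengths are in m, angles in degrees, forces in N, time in s.
With the tool pointing down it reaches from about 0.4 to 0.925 m from the base axis. Payload 4.1 kg.
Tool frame: the origin (TCP) lies between the finger pads; the fingertips stand manip.finger_overhang ahead of it and the grasp point (between the pads) lies 3 mm ahead of it (manip.finger_overhang is the distance from the TCP to the fingertips, in m); z points along the fingers, y is the line along which they close (so a half turn about z gives the same grasp; the last joint's range is limited). The gripper opens to 85 mm and grips with 20 to 120 N. Pads are 22 mm wide; open, the fingers measure 114 mm over their backs; the gripper's body (76 mm by 85 mm) begins 54 mm behind the grasp point. The pads swing forward as they close: fully open they stand 13 mm farther back than shut.
Start: joints at [-77.177, 22.827, 2.584, 88.041, -1.071, 69.15, -2.905], TCP at [0.206, 0.616, 0.253] pointing down, gripper open.
Joint ranges: [-161.44, 161.44], [-28.35, 127.94], [-78.24, 83.42], [0, 140.83], [-78.03, 258.03], [13.02, 114.36], [-168.23, 168.23]. Speed limits (degrees/s): [147.25, 147.25, 180, 180, 180, 180, 180].

## Interface

Orientations are given as a 3x3 rotation matrix whose columns are the frame's x, y, z axes.
In Python, from cell import manip gives the robot as it stands.
- The arm moves only by the shell command python3 steer.py FILE, which reads ROWS from the file FILE. ROWS is 1 to 5 rows, parted by a bar, with the numbers parted by spaces; each row has 5 numbers: dx, dy, dz in units of 50 mm, then a turn about the tool's z in degrees, then the finger opening in m; each row shifts and turns the commanded pose from where the row before left it, along the tool's axes as they then stand; what a row does not reach is not made up. A row lasts 1/12 s, in which the tool goes at most 0.0417 m and 7.16 degrees, less where a joint would pass 70% of its speed; a pose out of reach is approached as far as the arm can. The fingers move at their own pace and stop on an object; the grip force is fixed at half the most. Time passes only in rows, so rows that do not move let the fingers close. It prints the time, the measured TCP pose, the force, the opening and the grip force at its end. Input that does not fit is refused with a message, and nothing moves.
- manip.observe(): the state, without advancing time (a new reading comes with each control period).
- manip.camera(name): name is "scene" or "top" or "wrist"; returns a dict with "image" (400x640x3 uint8, blue, green, red), "fovy" (degrees; the focal length in pixels is half the picture's height over the tangent of half this angle, whatever the lens; pixels are square), "cx", "cy" (the principal point, pixels), "R" (3x3) and "t" (3): a world point X has camera coordinates R X + t. Camera axes: x right, y down, z forward; pixel columns grow to the right and rows downward; lengths in m; the calibration is good to about 2 mm. A picture is of the moment at which its call begins. There is no depth.
- manip.sign_off(): hands the job in; it is judged then, once.
The state is a dict: "time_s": time; "joints": joint angles; "joint_vel": joint speeds; "effort": joint torques, N m; "eef_pos": TCP position; "ee_rot": TCP orientation; "ft_force": force on the tool from outside, world axes, zero at the start; "ft_torque": the same for the moment, N m; "finger_gap": finger opening in m; "grip_force": force on a finger pad.
Only numpy, scipy, OpenCV 4.12 (cv2) and the standard library are available. Lean on these libraries where they do the work, as an engineer would, in place of code of your own. Each camera call takes 0.05 s, during which the arm holds its last target. There are 200 camera calls.

## Task

The round wooden pot stand lies upside down with its feet in the air. Take the turner from its rest, flip the stand onto its feet with the turner's blade, never touching the stand with the gripper, and lay the turner back in its rest, blade up as before. Then stack the two tins centrally and upright on the stand, the one with the wider base first, and do not tip or shift the other things on the worktop.

Things in the scene. Friction and masses are not known exactly. Their poses are not given: they have to be found in the camera images.
- pot_stand: Wooden pot stand, 0.15 kg: disc d 120, 8 mm thick; one face has a raised middle d 80, 10 high, the other three feet 3 high (d 16, 44 from centre). Starts on the raised middle, feet up, its 20 mm rim overhang 10 mm clear of the worktop. Origin: centre of the raised face (z=0 at start; turned over it is the top centre, 21 mm up). z axis towards the feet: up at start, down when turned over.
- fish_slice: Cranked turner, loose, 0.13 kg. Wooden handle 170 long, 20 wide (y), 12 high (z); origin mid handle; x towards blade; z up in the rest (handle level). At x=85 mm it bends up 45 degrees, direction (.707,0,.707): neck 35 long, 12 wide, then flat slotted steel blade 90 long, 70 wide, 2.5 thick. With the blade level the handle rises rearwards at 45 degrees. Balance about 18 mm ahead of origin.
- blade_tip (a point): Middle of the turner blade's straight front edge, at mid thickness: (173, 0, 88) mm in the turner's frame; axes as the turner's.
- tool_rest: Turner's wooden rest, fixed: base 150 x 64 x 8 mm; two uprights 10 thick, 50 wide at x = -60 and +65 mm, each with a notch 34 wide, floor 84 and cheek tops 96 mm above the worktop. The handle lies level in both notches. Origin: centre of underside; x along the rest, towards the resting turner's blade; z up.
- rest_seat (a point): Point of the rest where the middle of the handle belongs, centred over the rest, 90 mm above the worktop; axes as the rest's.
- flat_tin: Low oblong fish tin with a flat lid, 63 (x) x 105 (y) x 26 mm high, 0.15 kg. Origin: centre of the underside, z up. The wider base of the two tins.
- small_tin: Small round food tin, 57 mm in diameter, 72 mm high, 0.18 kg. Origin: centre of the underside, z up.
- salt: Bystander: salt shaker, 44 mm in diameter, 90 mm high, stands between the tins. Origin: centre of the underside, z up.
- mill: Bystander: dark wooden pepper mill, 58 mm in diameter, 150 mm high. Origin: centre of the underside, z up.
- jar: Bystander: round jar with a grey lid, 70 mm in diameter, 85 mm high. Origin: centre of the underside, z up.
- tea: Bystander: tea carton, 68 x 122 x 82 mm. Origin: centre of the underside, z up.
- spice: Bystander: spice jar with a green cap, 46 mm in diameter, 106 mm high. Origin: centre of the underside, z up.

How it is judged (in metres and radians):
On the way, in this order (a step that is already met when the one before it is completed fails the run):
1. the turner's blade has tipped the pot stand up (angle between pot_stand's own z axis and vertical above 0.35 rad and contact force between fish_slice and pot_stand above 0.05 N), for 0.05 s.
2. the pot stand lies turned over, flat on its feet on the worktop (angle between pot_stand's own z axis and vertical above 3 rad and height (world z) of pot_stand between 0.015 and 0.027 m and linear speed of pot_stand below 0.03 m/s), for 0.2 s.
3. the turner lies in both notches of its rest again, let go (horizontal distance between fish_slice and rest_seat below 0.03 m and z of fish_slice in the frame of rest_seat between -0.006 and 0.006 m and angle between the x axis of fish_slice and the x axis of tool_rest, either way round below 0.15 rad and angle between fish_slice's own z axis and vertical below 0.15 rad and linear speed of fish_slice below 0.03 m/s and contact force between the fingers and fish_slice below 0.1 N), for 0.2 s.
4. the flat tin stands centrally on the pot stand, let go (angle between pot_stand's own z axis and vertical above 3 rad and height (world z) of pot_stand between 0.015 and 0.027 m and horizontal distance between flat_tin and pot_stand below 0.03 m and height (world z) of flat_tin between 0.015 and 0.028 m and angle between flat_tin's own z axis and vertical below 0.1 rad and linear speed of flat_tin below 0.03 m/s and contact force between the fingers and flat_tin below 0.1 N), for 0.2 s.
5. the small tin stands centrally on the flat tin, let go (horizontal distance between flat_tin and pot_stand below 0.03 m and height (world z) of flat_tin between 0.015 and 0.028 m and angle between each of flat_tin, small_tin's own z axis and vertical below 0.1 rad and horizontal distance between small_tin and flat_tin below 0.025 m and height (world z) of small_tin between 0.038 and 0.056 m and linear speed of small_tin below 0.03 m/s and contact force between the fingers and small_tin below 0.1 N), for 0.2 s.
At the end, for the whole second after the job is handed in: The pot stand lies flat on its feet (8 degrees); the turner lies level in both notches of its rest (30 mm, 8 degrees, either way round); the flat tin stands upright within 30 mm of the stand's centre and the small tin upright within 25 mm of the flat tin's centre; all at rest, let go (all of step 2 and horizontal distance between fish_slice and rest_seat below 0.03 m and z of fish_slice in the frame of rest_seat between -0.006 and 0.006 m and angle between the x axis of fish_slice and the x axis of tool_rest, either way round below 0.15 rad and angle between fish_slice's own z axis and vertical below 0.15 rad and horizontal distance between flat_tin and pot_stand below 0.03 m and height (world z) of flat_tin between 0.015 and 0.028 m and angle between each of flat_tin, small_tin's own z axis and vertical below 0.1 rad and horizontal distance between small_tin and flat_tin below 0.025 m and height (world z) of small_tin between 0.038 and 0.056 m and linear speed of each of fish_slice, flat_tin, small_tin below 0.03 m/s); the robot touches nothing.
It fails at once if the gripper or arm touches the pot stand (contact force between any of the fingers, the arm and pot_stand above 2 N).
It fails at once if a tin is tipped over (angle between any of flat_tin, small_tin's own z axis and vertical above 0.6 rad).
It fails at once if another thing is shifted by more than 30 mm or tipped (distance of any of salt, mill, jar, tea, spice from where it was at the start of the episode above 0.03 m or angle between any of salt, mill, jar, tea, spice's own z axis and vertical above 0.4 rad).
It also fails if it takes over 72 s, if anything falls off the work surface, if the arm or the gripper's body presses on something with over 40 N, if the wrist force passes 120 N, or if a joint passes its speed limit or range.

## Working session

There is one attempt and no reset: what is moved stays moved. The work goes in short steps, Python scripts to look and compute and a shell command to move; the robot and the scene stay as the last step left them, time stands still between calls to the robot, and variables do not carry over. Pictures are saved under pics/ and viewed, at most 10 in all, crops included, and the job is handed in when it is done.

```bash
ls; mkdir -p pics
python3 - <<'E'
from cell import manip
import cv2,numpy as np
print(manip.finger_overhang); print(manip.observe())
for n in ["scene","top","wrist"]:
    c=manip.camera(n); cv2.imwrite(f"pics/{n}0.png",c["image"]); np.savez(f"{n}0.npz",**c)
    R=np.array(c["R"]);t=np.array(c["t"]);print(n,c["fovy"],c["cx"],c["cy"],(-R.T@t).round(3),R.round(3).tolist())
E
```

```text
cell.py
pics
steer.py
0.022
{'time_s': 0.0, 'joints': array([-77.17604223,  22.87307625,   2.58006499,  88.11492301,
        -1.07308448,  69.14890683,  -2.90247365]), 'joint_vel': array([-0.07252783,  0.02126004, -0.00471299, -0.05240091, -0.01858069,
        0.00834188,  0.11720202]), 'effort': array([ 5.04816926e-04, -4.75127578e+01,  1.36455897e+00, -2.54214245e+01,
        1.14490686e-02,  9.14532691e-03,  7.99759533e-06]), 'eef_pos': array([0.20598662, 0.61587283, 0.25224448]), 'ee_rot': array([[-9.48391058e-01,  3.17102712e-01, -5.20017603e-04],
       [ 3.17103120e-01,  9.48389166e-01, -1.89776907e-03],
       [-1.08608658e-04, -1.96472642e-03, -9.99998064e-01]]), 'ft_force': array([-0.17226134, -0.85039294,  0.69819865]), 'ft_torque': array([-0.01852305,  0.01297977,  0.04497187]), 'grip_force': 0.0, 'finger_gap': 0.08551895739566176}
scene 52.90186560080699 315.92814234765007 201.84123965834783 [-0.028 -0.216  0.944] [[0.486, -0.874, 0.012], [-0.637, -0.363, -0.68], [0.599, 0.323, -0.733]]
top 43.15926214301066 315.0017406749544 206.56103698574515 [0.408 0.136 1.532] [[-0.017, -1.0, 0.009], [-0.987, 0.015, -0.16], [0.16, -0.012, -0.987]]
wrist 63.11094283295939 320.4151385594914 199.94331259010647 [0.136 0.64  0.372] [[0.316, 0.949, -0.001], [0.908, -0.302, 0.292], [0.277, -0.093, -0.956]]
```
View pics/scene0.png

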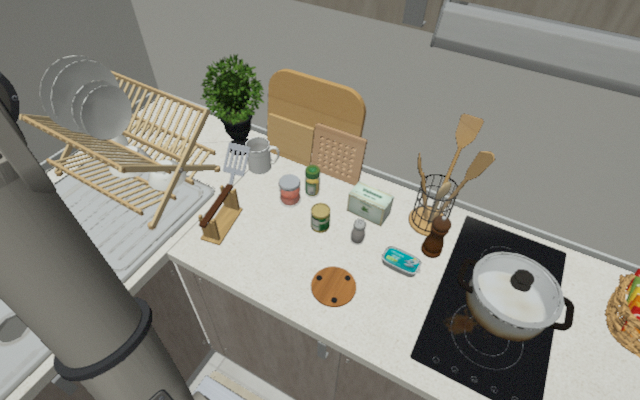

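View pics/top0.png

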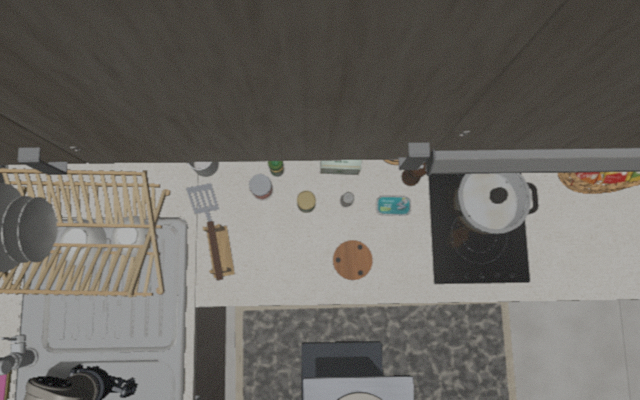

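Create h.py:
```python
import numpy as np,cv2
def load(n):
    d=np.load(n+".npz"); return {k:d[k] for k in d}
def snap(manip,n,name):
    c=manip.camera(n); cv2.imwrite(f"pics/{name}.png",c["image"]); np.savez(name+".npz",**c); return load(name)
def ray(c,uv):
    f=c["image"].shape[0]/2/np.tan(np.radians(c["fovy"])/2)
    d=np.array([(uv[0]-c["cx"])/f,(uv[1]-c["cy"])/f,1.])
    return -c["R"].T@c["t"],c["R"].T@d/np.linalg.norm(d)
def plane(c,uv,z):
    o,d=ray(c,uv); return o+d*(z-o[2])/d[2]
def tri(*cu):
    A=np.zeros((3,3));b=np.zeros(3)
    for c,uv in cu:
        o,d=ray(c,uv);P=np.eye(3)-np.outer(d,d);A+=P;b+=P@o
    x=np.linalg.solve(A,b)
    return x,max(np.linalg.norm(np.cross(x-o,d)) for o,d in (ray(*q) for q in cu))
def proj(c,X):
    f=c["image"].shape[0]/2/np.tan(np.radians(c["fovy"])/2)
    p=c["R"]@np.array(X)+c["t"]; return np.array([f*p[0]/p[2]+c["cx"],f*p[1]/p[2]+c["cy"]])
def blob(c,lo,hi,box):
    x0,y0,x1,y1=box
    m=cv2.inRange(cv2.cvtColor(c["image"],cv2.COLOR_BGR2HSV)[y0:y1,x0:x1],np.array(lo),np.array(hi))
    m=cv2.morphologyEx(m,cv2.MORPH_CLOSE,np.ones((5,5)))
    k=max(cv2.findContours(m,cv2.RETR_EXTERNAL,cv2.CHAIN_APPROX_NONE)[0],key=cv2.contourArea)
    return k+np.array([[x0,y0]])
```

Run:
```python
from h import *
s,t=load("scene0"),load("top0")
a=cv2.resize(s["image"][150:310,190:440],(800,512),interpolation=cv2.INTER_CUBIC)
cv2.imwrite("pics/a.png",cv2.resize(s["image"][130:310,190:430],(800,600),interpolation=cv2.INTER_CUBIC))
cv2.imwrite("pics/b.png",cv2.resize(t["image"][150:290,180:440],(800,431),interpolation=cv2.INTER_CUBIC))
ks=blob(s,(5,120,80),(20,255,255),(300,260,365,312)); kt=blob(t,(5,120,80),(20,255,255),(325,235,380,285))
es,et=cv2.fitEllipse(ks),cv2.fitEllipse(kt); print(es,et,tri((s,es[0]),(t,et[0])))
print(plane(t,et[0],.018),plane(s,es[0],.018))
```

```text
((333.0986328125, 286.56414794921875), (38.43354034423828, 42.86260223388672), 99.98965454101562) ((357.7043762207031, 264.11639404296875), (20.88001823425293, 31.5609073638916), 42.52907943725586) (array([ 0.47465554, -0.00205584,  0.04097169]), np.float64(0.0032146772846008446))
[ 0.47747787 -0.00692614  0.018     ] [0.48544645 0.00603672 0.018     ]
```

View pics/a.png

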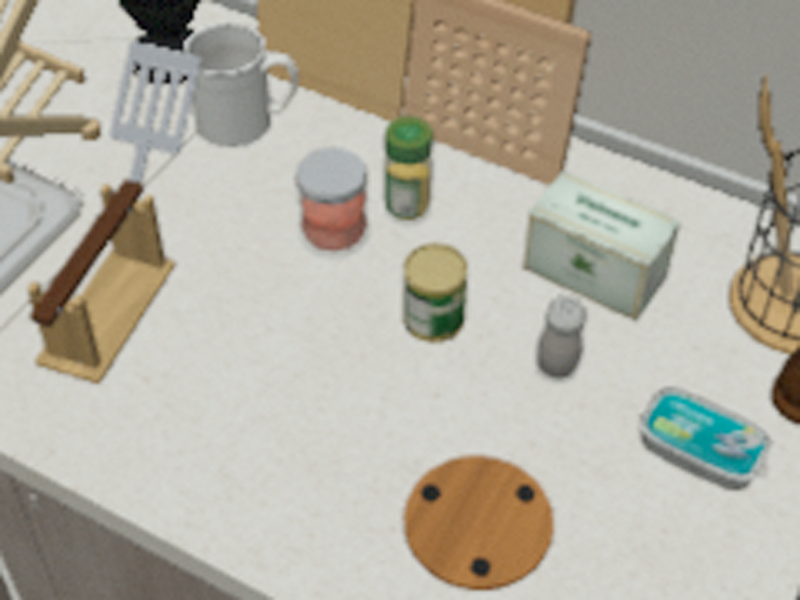

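View pics/b.png

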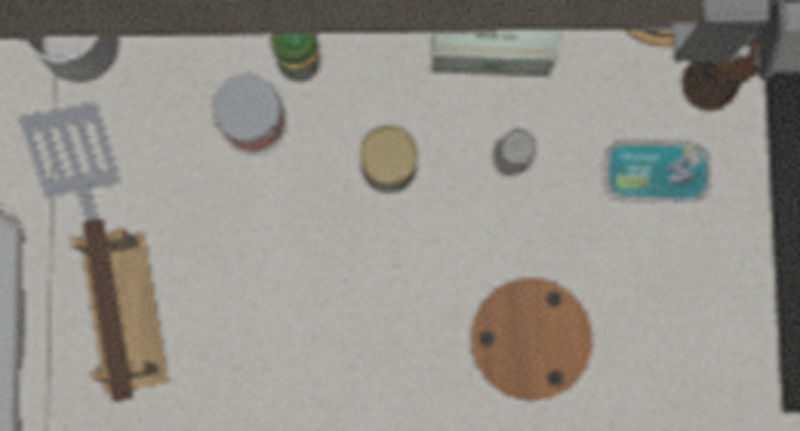

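Run:
```python
from h import *
s,t=load("scene0"),load("top0")
def both(nm,lo,hi,bs,bt,z):
    r=[]
    for c,b in((s,bs),(t,bt)):
        k=blob(c,lo,hi,b); r.append((cv2.fitEllipse(k),cv2.minAreaRect(k),cv2.contourArea(k)))
    for i in(0,1):
        X,e=tri((s,r[0][i][0]),(t,r[1][i][0])); print(nm,"ell" if i==0 else "rect",X.round(4),round(e,4),"@z",plane(s,r[0][i][0],z).round(4)[:2],plane(t,r[1][i][0],z).round(4)[:2])
    print([ (np.round(q[1][1]),q[2]) for q in r])
both("stand",(3,60,60),(25,255,255),(300,260,365,312),(325,235,380,285),.018)
both("flat",(80,120,60),(100,255,255),(375,240,425,280),(370,190,415,220),.026)
both("small",(15,50,110),(40,255,255),(305,200,335,221),(293,188,320,206),.072)
# handle: PCA ends
pts=[]
for c,b in((s,(195,180,240,235)),(t,(200,215,235,285))):
    im=cv2.cvtColor(c["image"],cv2.COLOR_BGR2HSV); x0,y0,x1,y1=b
    m=cv2.inRange(im[y0:y1,x0:x1],np.array((0,70,20)),np.array((14,255,110)))
    n,l,st,ce=cv2.connectedComponentsWithStats(m);i=1+np.argmax(st[1:,4])
    q=np.argwhere(l==i)[:,::-1]+[x0,y0]; mu,_,=q.mean(0),0
    w,v=np.linalg.eigh(np.cov(q.T.astype(float)));d=v[:,1];d=d*np.sign(-d[1]);p=(q-mu)@d
    L=(p.max()-p.min());mid=mu+d*(p.max()+p.min())/2
    pts.append((mid,mid+d*L/2,mid-d*L/2)); print(len(q),L,mid,d)
for j,n in enumerate(("mid","front","rear")):
    print(n,tri((s,pts[0][j]),(t,pts[1][j])),plane(s,pts[0][j],.09)[:2],plane(t,pts[1][j],.096)[:2])
```

```text
stand ell [0.4913 0.0084 0.0084] 0.0002 @z [0.4859 0.0062] [0.4909 0.009 ]
stand rect [0.4915 0.0081 0.008 ] 0.0008 @z [0.4855 0.0064] [0.4914 0.0082]
[(array([39., 44.]), 1352.5), (array([38., 38.]), 1150.0)]
flat ell [ 0.6531 -0.1191  0.0216] 0.0032 @z [ 0.648  -0.1168] [ 0.6539 -0.1213]
flat rect [ 0.6537 -0.1203  0.0201] 0.0006 @z [ 0.649  -0.1204] [ 0.653  -0.1199]
[(array([34., 14.]), 338.5), (array([14., 29.]), 127.0)]
small ell [0.6702 0.1449 0.0594] 0.0001 @z [0.6602 0.1399] [0.668  0.1448]
small rect [0.6726 0.1458 0.0582] 0.0004 @z [0.6615 0.1405] [0.6704 0.1454]
[(array([19., 15.]), 207.5), (array([14., 17.]), 204.5)]
298 50.788904373958225 [215.67968193 205.27722612] [ 0.57096762 -0.82097258]
265 57.04747062359422 [214.36143935 250.19049568] [-0.16501893 -0.9862904 ]
mid (array([0.52030264, 0.40831779, 0.08387706]), np.float64(0.0008047094568909225)) [0.51589046 0.40449769] [0.51991022 0.40545167]
front (array([0.60183314, 0.41969557, 0.09255806]), np.float64(0.0013724297960162554)) [0.60458637 0.4205246 ] [0.600465   0.42004739]
rear (array([0.44021946, 0.39437462, 0.08244684]), np.float64(0.0011968769699662505)) [0.4353431  0.38994319] [0.44075912 0.39111028]
```

```bash
cat >> h.py <<'E'
def plan(manip,x,y,z,yaw):
    "yaw: wanted heading of the tool's minus-x axis (=turner forward), deg; shifts in tool axes after the turn"
    o=manip.observe();R=o["ee_rot"];p=o["eef_pos"]
    cur=np.degrees(np.arctan2(-R[1,0],-R[0,0]));turn=-((yaw-cur+180)%360-180)
    a=np.radians(yaw);ex=-np.array([np.cos(a),np.sin(a),0]);ez=np.array([0,0,-1.]);ey=np.cross(ez,ex)
    d=np.array([x,y,z])-p
    print("t %.2f pos"%o["time_s"],p.round(4),"yaw %.1f turn %.1f"%(cur,turn),"d(after turn)",np.round([d@ex,d@ey,d@ez],4),"gap %.4f grip %.1f F"%(o["finger_gap"],o["grip_force"]),o["ft_force"].round(1))
E
echo '0 0 0 -7 0.085 | 0 0 0 -7 0.085 | 0 0 0 -7 0.085 | 0 0 0 -6.5 0.085' > mv.in && python3 steer.py mv.in
python3 - <<'E'
from h import *; from cell import manip
plan(manip,.487,.40,.25,9)
E
```

```text
time_s: 0.48
eef_pos: [0.2061, 0.6162, 0.2529]
ee_rot: [[-0.987, -0.163, -0.0], [-0.163, 0.987, -0.001], [0.0, -0.001, -1.0]]
ft_force: [0.1, -0.7, 0.2]
finger_gap: 0.0846
grip_force: 0.0
t 0.48 pos [0.2061 0.6162 0.2529] yaw 9.4 turn 0.4 d(after turn) [-0.2437 -0.2575  0.0029] gap 0.0846 grip 0.0 F [ 0.1 -0.7  0.2]
```

The manual's scale: shifts go in units of 50 mm. Converting my numbers, -0.0285 m is -0.57, -0.0275 m is -0.55.

```bash
echo '-0.55 -0.57 0 0 0.085 | -0.55 -0.57 0 0 0.085 | -0.55 -0.57 0 0 0.085 | -0.55 -0.57 0 0 0.085 | -0.55 -0.57 0 0 0.085' > mv.in && python3 steer.py mv.in >/dev/null
echo '-0.55 -0.57 0 0 0.085 | -0.55 -0.57 0 0 0.085 | 0 0 0 0 0.085 | 0 0 0 0 0.085' > mv.in && python3 steer.py mv.in
python3 - <<'E'
from h import *; from cell import manip
a=snap(manip,"wrist","w1")
E
echo '-0.48 -0.57 0 0 0.085 | -0.48 -0.57 0 0 0.085 | 0 0 0 0 0.085 | 0 0 0 0 0.085' > mv.in && python3 steer.py mv.in
python3 - <<'E'
from h import *; from cell import manip
b=snap(manip,"wrist","w2");a=load("w1")
cv2.imwrite("pics/w12.png",cv2.resize(np.vstack([a["image"],b["image"]]),(480,600)))
plan(manip,.487,.40,.25,9)
E
```

```text
time_s: 1.23
eef_pos: [0.4305, 0.4465, 0.253]
ee_rot: [[-0.989, -0.15, 0.001], [-0.15, 0.989, -0.001], [-0.001, -0.001, -1.0]]
ft_force: [-0.8, 0.7, -0.4]
finger_gap: 0.0848
grip_force: 0.0
time_s: 1.62
eef_pos: [0.4847, 0.3998, 0.2531]
ee_rot: [[-0.988, -0.154, 0.0], [-0.154, 0.988, -0.001], [0.0, -0.001, -1.0]]
ft_force: [-0.5, 0.4, -1.0]
finger_gap: 0.0847
grip_force: 0.0
t 1.67 pos [0.4829 0.4017 0.253 ] yaw 9.1 turn 0.1 d(after turn) [-0.0037 -0.0023  0.003 ] gap 0.0849 grip 0.0 F [-0.3  0.5  0.8]
```

View pics/w12.png

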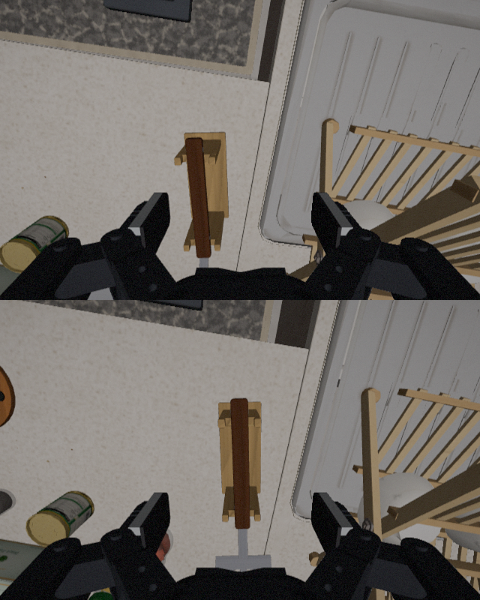

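Run:
```python
from h import *
S=[];T=[]
for n,b in(("w1",(225,170,300,350)),("w2",(290,120,350,310))):
    c=load(n);k=blob(c,(0,100,30),(12,255,140),b)
    r=cv2.minAreaRect(k);p=cv2.boxPoints(r);p=p[np.argsort(p[:,1])];e0,e1=p[:2].mean(0),p[2:].mean(0)
    S.append((c,e0));T.append((c,e1));print(n,r,e0,e1)
A,ea=tri(*S);B,eb=tri(*T);print("rear",A,ea,"front",B,eb,"len",np.linalg.norm(B-A),"yaw",np.degrees(np.arctan2(*(B-A)[1::-1])))
for c,e in S: print("rear@.096",plane(c,e,.096))
for c,e in T: print("front@.096",plane(c,e,.096))
```

```text
w1 ((265.041259765625, 263.14630126953125), (159.8873748779297, 27.32736587524414), 86.34777069091797) [259.94882 183.36497] [270.1337  342.92764]
w2 ((321.42462158203125, 217.66372680664062), (173.07125854492188, 24.793550491333008), 88.15238952636719) [318.6346 131.1731] [324.21463 304.15436]
rear [0.43743706 0.39112357 0.08309626] 0.00041162657200882925 front [0.59633144 0.42083123 0.10184441] 0.0005142472336162778 len 0.1627312635566378 yaw 10.59002841453848
rear@.096 [0.43412827 0.39339887 0.096     ]
rear@.096 [0.43602732 0.39070615 0.096     ]
front@.096 [0.60095449 0.42018321 0.096     ]
front@.096 [0.60079195 0.42190197 0.096     ]
```

Converted, 0.04 m is 0.8, -0.0015 m is -0.03.

```bash
echo '-0.03 -0.03 0.8 -0.9 0.085 | 0 0 0.8 0 0.085 | 0 0 0 0 0.06 | 0 0 0 0 0.06' > mv.in && python3 steer.py mv.in >/dev/null
python3 - <<'E'
from h import *; from cell import manip
plan(manip,.4855,.4008,.093,9.9)
E
```

```text
t 2.00 pos [0.4824 0.4006 0.1715] yaw 10.1 turn 0.2 d(after turn) [-0.0031 -0.0003  0.0785] gap 0.0634 grip 0.0 F [0.2 0.  0.7]
```

Converted, 0.03 m is 0.6, 0.0185 m is 0.37.

```bash
echo '-0.06 0 0.6 0 0.06 | 0 0 0.6 0 0.06 | 0 0 0.37 0 0.06 | 0 0 0 0 0.04 | 0 0 0 0 0.03' > mv.in && python3 steer.py mv.in >/dev/null
echo '0 0 0 0 0.01 | 0 0 0 0 0.01 | 0 0 0 0 0.01 | 0 0 0 0 0.01' > mv.in && python3 steer.py mv.in
python3 - <<'E'
from h import *; from cell import manip
plan(manip,.4855,.4008,.093,9.9)
E
```

```text
time_s: 2.75
eef_pos: [0.4901, 0.4021, 0.0982]
ee_rot: [[-0.985, -0.172, 0.004], [-0.172, 0.985, 0.005], [-0.005, 0.004, -1.0]]
ft_force: [-0.6, 0.8, 7.5]
finger_gap: 0.0187
grip_force: 59.9
t 2.75 pos [0.4901 0.4021 0.0982] yaw 9.9 turn 0.0 d(after turn) [ 0.0048 -0.0005  0.0052] gap 0.0187 grip 59.9 F [-0.6  0.8  7.5]
```

Converted, -0.03 m is -0.6, -0.02 m is -0.4.

```bash
echo '0 0 -0.4 0 0.01 | 0 0 -0.6 0 0.01 | 0 0 -0.6 0 0.01 | 0 0 -0.2 0 0.01 | 0 0 0 7 0.01' > mv.in && python3 steer.py mv.in >/dev/null
echo '0 0 0 7 0.01 | 0 0 0 7 0.01 | 0 0 0 7 0.01 | 0 0 0 7 0.01 | 0 0 0 7 0.01' > mv.in && python3 steer.py mv.in >/dev/null
echo '0 0 0 7 0.01 | 0 0 0 7 0.01 | 0 0 0 7 0.01 | 0 0 0 7 0.01 | 0 0 0 7 0.01' > mv.in && python3 steer.py mv.in >/dev/null
echo '0 0 0 7 0.01 | 0 0 0 6 0.01 | 0 0 0 0 0.01' > mv.in && python3 steer.py mv.in >/dev/null
python3 - <<'E'
from h import *; from cell import manip
plan(manip,.4707,.329,.13,-80.1)
c=snap(manip,"scene","s1")
cv2.imwrite("pics/s1c.png",cv2.resize(c["image"][130:310,180:420],(800,600),interpolation=cv2.INTER_CUBIC))
E
```

```text
t 4.25 pos [0.4882 0.4002 0.1847] yaw -80.2 turn -0.1 d(after turn) [-0.0671 -0.0295  0.0547] gap 0.0188 grip 58.9 F [-0.6 -0.1 -1.3]
```

View pics/s1c.png

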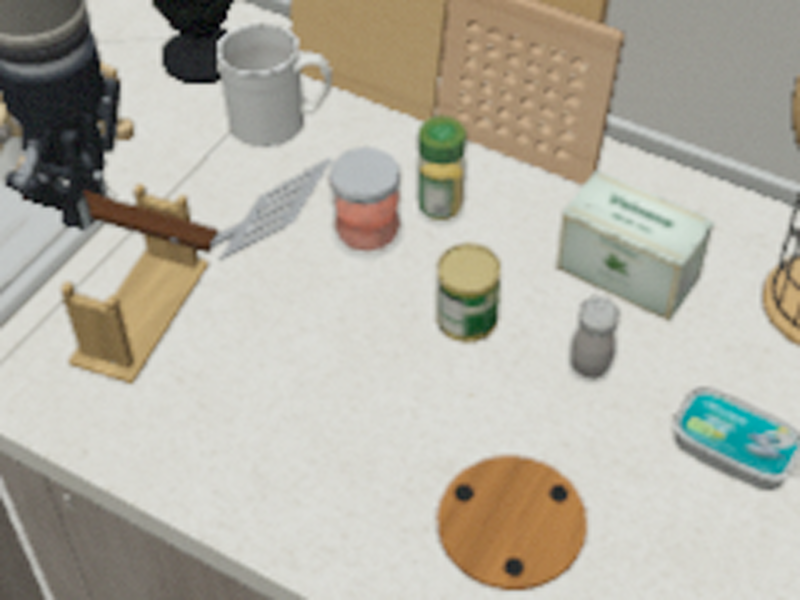

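```bash
python3 - <<'E'
from h import *; from cell import manip
w=load("w2");s=load("s1")
for u in((296,164),(344,164),(300,252),(346,252)): print(u,plane(w,u,.096).round(4))
u=(180+125*.3,130+325*.3);print(plane(s,u,.096).round(4),plane(s,(180+68*.3,130+288*.3),.096).round(4))
plan(manip,.4707,.329,.13,-80.1)
E
echo '-0.68 -0.3 0.3 0 0.01 | -0.66 -0.29 0.4 0 0.01 | 0 0 0.4 0 0.01 | 0 0 0 0 0.01 | 0 0 0 0 0.01' > mv.in && python3 steer.py mv.in
python3 - <<'E'
from h import *; from cell import manip
plan(manip,.4707,.329,.11,-80.1)
c=snap(manip,"wrist","w3")
E
```

```text
(296, 164) [0.4665 0.3757 0.096 ]
(344, 164) [0.4601 0.4165 0.096 ]
(300, 252) [0.5485 0.3905 0.096 ]
(346, 252) [0.5418 0.4331 0.096 ]
[0.4501 0.3443 0.096 ] [0.4581 0.4104 0.096 ]
t 4.30 pos [0.4883 0.4001 0.1847] yaw -80.0 turn 0.1 d(after turn) [-0.0671 -0.0295  0.0547] gap 0.0190 grip 58.9 F [-0.1 -0.  -1.3]
time_s: 4.72
eef_pos: [0.4706, 0.3292, 0.1296]
ee_rot: [[-0.174, 0.985, -0.001], [0.985, 0.174, 0.0], [0.0, -0.001, -1.0]]
ft_force: [-0.2, -0.5, -0.5]
finger_gap: 0.0185
grip_force: 59.0
t 4.72 pos [0.4706 0.3292 0.1296] yaw -80.0 turn 0.1 d(after turn) [-0.0002  0.0001  0.0196] gap 0.0185 grip 59.0 F [-0.2 -0.5 -0.5]
```

Converted, 0.015 m is 0.3, 0.005 m is 0.1.

```bash
echo '0 0 0.3 0 0.01 | 0 0 0.1 0 0.01 | 0 0 0 0 0.01' > mv.in && python3 steer.py mv.in
echo '0.02 0 0.08 0 0.01 | 0.02 0 0.08 0 0.01 | 0 0 0 0 0.01' > mv.in && python3 steer.py mv.in
```

```text
time_s: 5.02
eef_pos: [0.4712, 0.3307, 0.1101]
ee_rot: [[-0.174, 0.985, 0.001], [0.985, 0.174, 0.001], [0.001, 0.001, -1.0]]
ft_force: [-0.4, 0.3, -1.8]
finger_gap: 0.0187
grip_force: 59.1
time_s: 5.27
eef_pos: [0.4721, 0.3304, 0.1036]
ee_rot: [[-0.172, 0.985, 0.002], [0.985, 0.172, -0.0], [-0.001, 0.002, -1.0]]
ft_force: [-1.2, -4.6, 6.2]
finger_gap: 0.0188
grip_force: 61.3
```

Contact at about z=0.106; keep pressing in small steps.

Converted, 0.004 m is 0.08, 0.001 m is 0.02.

```bash
echo '0.02 0 0.08 0 0.01 | 0.02 0 0.08 0 0.01 | 0 0 0 0 0.01' > mv.in && python3 steer.py mv.in | grep -E 'pos|force'
echo '0.02 0 0.08 0 0.01 | 0.02 0 0.08 0 0.01 | 0 0 0 0 0.01' > mv.in && python3 steer.py mv.in| grep -E 'pos|force'
python3 - <<'E'
from h import *; from cell import manip
c=snap(manip,"scene","s2"); w=snap(manip,"wrist","w4")
cv2.imwrite("pics/s2c.png",np.hstack([cv2.resize(c["image"][160:260,170:290],(480,400),interpolation=cv2.INTER_CUBIC),cv2.resize(w["image"][60:360,200:440],(320,400))]))
E
```

```text
eef_pos: [0.472, 0.3309, 0.0955]
ft_force: [-0.7, -5.4, 7.0]
grip_force: 63.6
eef_pos: [0.4718, 0.3326, 0.0876]
ft_force: [-0.2, -6.4, 9.0]
grip_force: 67.2
```

View pics/s2c.png

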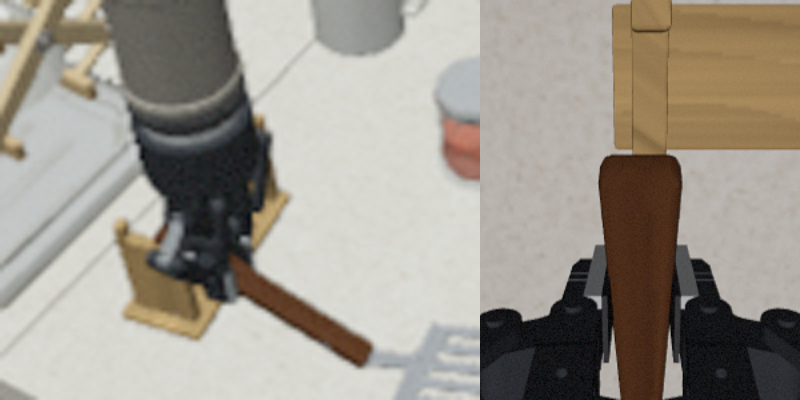

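Converted, 0.004 m is 0.08, 0.001 m is 0.02.

```bash
echo '0.02 0 0.08 0 0.01 | 0.02 0 0.08 0 0.01 | 0 0 0 0 0.01' > mv.in && python3 steer.py mv.in | grep -E 'pos|force'
echo '0.02 0 0.08 0 0.01 | 0.02 0 0.08 0 0.01 | 0 0 0 0 0.01' > mv.in && python3 steer.py mv.in| grep -E 'pos|force'
python3 - <<'E'
from h import *; from cell import manip
c=snap(manip,"scene","s3"); w=snap(manip,"top","t3")
E
python3 - <<'E'
from h import *
c=load("s3");t=load("t3")
for n,i,b in(("s",c,(190,180,300,260)),("t",t,(200,200,300,290))):
    k=blob(i,(0,100,30),(14,255,140),b);r=cv2.boxPoints(cv2.minAreaRect(k));print(n,cv2.contourArea(k),r.round(1).tolist())
E
```

```text
eef_pos: [0.4715, 0.335, 0.0805]
ft_force: [-2.4, -8.1, 13.5]
grip_force: 72.2
eef_pos: [0.4724, 0.3352, 0.0794]
ft_force: [-14.4, -18.7, 59.9]
grip_force: 78.7
s 185.0 [[223.3000030517578, 229.5], [227.6999969482422, 224.10000610351562], [259.6000061035156, 250.10000610351562], [255.1999969482422, 255.5]]Traceback (most recent call last):
  File "<stdin>", line 4, in <module>
  File "h.py", line 25, in blob
    k=max(cv2.findContours(m,cv2.RETR_EXTERNAL,cv2.CHAIN_APPROX_NONE)[0],key=cv2.contourArea)
ValueError: max() iterable argument is empty
```

The manual's scale: shifts go in units of 50 mm. Converting my numbers, -0.02 m is -0.4, -0.01 m is -0.2.

```bash
echo '0 0 -0.4 0 0.01 | 0 0 -0.2 0 0.01 | 0.18 0 0 0 0.01 | 0.18 0 0 0 0.01 | 0 0 0 0 0.01' > mv.in && python3 steer.py mv.in| grep -E 'pos|force'
echo '0 0 0.08 0 0.01 | 0 0 0.08 0 0.01 | 0 0 0 0 0.01' > mv.in && python3 steer.py mv.in | grep -E 'pos|force'
python3 - <<'E'
from h import *; from cell import manip
w=snap(manip,"top","t4");c=snap(manip,"scene","s4")
print(plane(w,(270,304),0))
cv2.imwrite("pics/s4c.png",np.hstack([cv2.resize(c["image"][190:290,190:310],(480,400),interpolation=cv2.INTER_CUBIC),cv2.resize(w["image"][220:320,200:280],(320,400),interpolation=cv2.INTER_CUBIC)]))
E
```

```text
eef_pos: [0.4661, 0.3587, 0.0997]
ft_force: [-0.1, -1.6, 8.0]
grip_force: 71.6
eef_pos: [0.469, 0.3566, 0.0961]
ft_force: [-2.8, -10.0, 29.7]
grip_force: 75.8
[0.36472971 0.25600139 0.        ]
```

View pics/s4c.png

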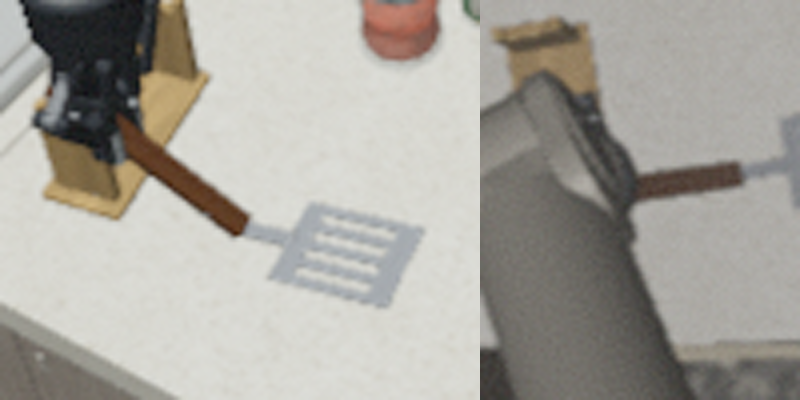

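```bash
cat >> h.py <<'E'
def vplane(c,uv,p,n):
    o,d=ray(c,uv);n=np.array(n);return o+d*(n@(np.array(p)-o))/(n@d)
E
python3 - <<'E'
from h import *; from cell import manip
s=load("s4");o=manip.observe();n=o["ee_rot"][:,1];p=o["eef_pos"];f=-o["ee_rot"][:,0]
P=lambda x,y:(190+x/4,190+y/4)
im=cv2.cvtColor(s["image"],cv2.COLOR_BGR2HSV)
for nm,a,b in(("back",(308,203),(268,280)),("tip",(425,230),(387,305)),("bend",(250,212),(234,236)),("handle@finger",(122,115),(128,155))):
    u=(np.array(P(*a))+P(*b))/2; X=vplane(s,u,p,n); print(nm,u,X.round(4),"fwd %.4f"%((X-p)@f))
E
```

```text
back [262.    250.375] [0.4908 0.2352 0.0167] fwd 0.1230
tip [291.5   256.875] [0.5062 0.1465 0.0283] fwd 0.2129
bend [250.5 246. ] [0.4848 0.2698 0.0214] fwd 0.0878
handle@finger [221.25 223.75] [0.4706 0.3494 0.0874] fwd 0.0069
```

```bash
cat > tip.py <<'E'
from h import *; from cell import manip; import sys
# heights of blade back and tip from scene view: bright low-saturation blade cannot be masked well on the counter, use bend end of handle: slope of handle axis
s=snap(manip,"scene",sys.argv[1]);o=manip.observe();n=o["ee_rot"][:,1];p=o["eef_pos"];f=-o["ee_rot"][:,0]
im=cv2.cvtColor(s["image"],cv2.COLOR_BGR2HSV)
u0=proj(s,p+f*.05+[0,0,-.04]).astype(int)
x0,y0=u0-45;m=cv2.inRange(im[y0:y0+90,x0:x0+90],np.array((0,90,30)),np.array((14,255,150)))
nn,l,st,ce=cv2.connectedComponentsWithStats(m);i=1+np.argmax(st[1:,4]);q=np.argwhere(l==i)[:,::-1]+[x0,y0]
mu=q.mean(0);w,v=np.linalg.eigh(np.cov(q.T.astype(float)));d=v[:,1]
A,B=vplane(s,mu-d*12,p,n),vplane(s,mu+d*12,p,n);D=B-A
print(st[i,4],"mid",mu.round(1),"angle %.1f"%np.degrees(np.arctan2(-D[2]*np.sign(D@f),abs(D@f))),"pos",p.round(4))
E
python3 tip.py s5
echo '0 0 0.06 0 0.01 | 0 0 0 0 0.01' > mv.in && python3 steer.py mv.in | grep -E 'pos|force'
python3 tip.py s6
```

```text
236 mid [234.5 234.1] angle 42.9 pos [0.4695 0.3562 0.0958]
eef_pos: [0.4701, 0.356, 0.0937]
ft_force: [-3.2, -11.2, 34.0]
grip_force: 79.8
230 mid [234.2 234.5] angle 46.2 pos [0.4702 0.356  0.0937]
```

Converted, 0.003 m is 0.06.

```bash
echo '0 0 0.06 0 0.01 | 0 0 0 0 0.01' > mv.in && python3 steer.py mv.in | grep -E 'pos|force'
python3 tip.py s7
python3 - <<'E'
from h import *; from cell import manip
s=load("s7");w=snap(manip,"wrist","w7")
cv2.imwrite("pics/s7c.png",np.hstack([cv2.resize(s["image"][190:290,190:310],(480,400),interpolation=cv2.INTER_CUBIC),cv2.resize(w["image"][60:360,200:440],(320,400))]))
E
```

```text
eef_pos: [0.4714, 0.3552, 0.0914]
ft_force: [-0.9, -13.3, 34.6]
grip_force: 82.3
226 mid [234.6 234.9] angle 48.1 pos [0.4716 0.355  0.0913]
```

View pics/s7c.png

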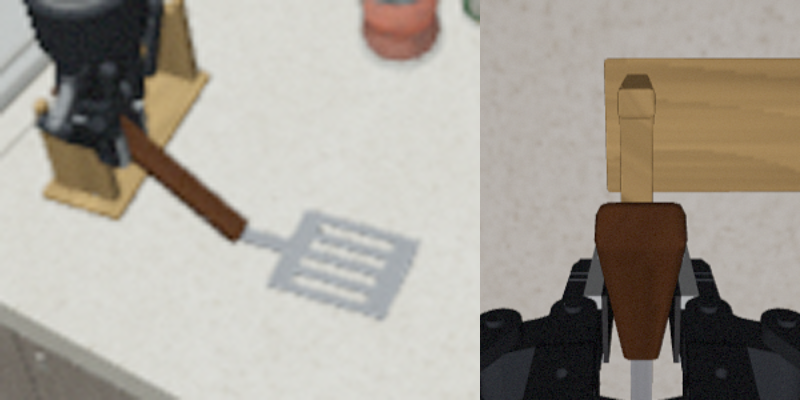

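Run:
```python
from h import *; from cell import manip
s=load("s7");o=manip.observe();n=o["ee_rot"][:,1];p=o["eef_pos"];f=-o["ee_rot"][:,0]
g=cv2.createCLAHE().apply(cv2.cvtColor(s["image"],cv2.COLOR_BGR2GRAY))
for nm,a,b in(("back",(308,210),(270,288)),("tip",(420,238),(382,318))):
    u=(np.array((190+a[0]/4,190+a[1]/4))+(190+b[0]/4,190+b[1]/4))/2; X=vplane(s,u,p,n); print(nm,u,X.round(4),"fwd %.4f"%((X-p)@f))
# blade mask: greyish-blue, darker than counter
im=s["image"][190:290,230:310].astype(int);hsv=cv2.cvtColor(s["image"],cv2.COLOR_BGR2HSV)[190:290,230:310]
print(im[8:20:4,6:14:4].tolist(), s["image"][250,290],s["image"][262,262])
```

```text
back [262.25 252.25] [0.4927 0.2369 0.0042] fwd 0.1198
tip [290.25 259.5 ] [0.5073 0.152  0.0104] fwd 0.2060
[[[61, 94, 114], [210, 217, 217]], [[68, 102, 121], [212, 219, 219]], [[73, 109, 128], [199, 206, 207]]] [176 171 166] [176 173 168]
```

Converted, -0.005 m is -0.1, 0.003 m is 0.06.

```bash
echo '0 0 -0.1 0 0.01 | 0.06 0 0 0 0.01 | 0.06 0 0 0 0.01 | 0 0 0 0 0.01' > mv.in && python3 steer.py mv.in | grep -E 'pos|force'
echo '0.06 0 0 0 0.01 | 0 0 0 0 0.01' > mv.in && python3 steer.py mv.in | grep -E 'pos|force'
python3 tip.py s8
```

```text
eef_pos: [0.4682, 0.3559, 0.093]
ft_force: [-3.1, -18.1, 27.8]
grip_force: 81.2
eef_pos: [0.4681, 0.3561, 0.093]
ft_force: [-2.8, -23.0, 30.8]
grip_force: 81.7
232 mid [233.5 235.2] angle 47.5 pos [0.4681 0.3561 0.093 ]
```

Converted, 0.004 m is 0.08, 0.003 m is 0.06.

```bash
echo '0.08 0 0 0 0.01 | 0.06 0 0 0 0.01 | 0 0 0 0 0.01' > mv.in && python3 steer.py mv.in | grep -E 'pos|force'
python3 tip.py s9
echo '0.08 0 0 0 0.01 | 0.06 0 0 0 0.01 | 0 0 0 0 0.01' > mv.in && python3 steer.py mv.in | grep -E 'pos|force'
python3 tip.py s10
```

```text
eef_pos: [0.468, 0.3564, 0.093]
ft_force: [-2.9, -33.5, 35.8]
grip_force: 82.6
232 mid [233.4 235.2] angle 47.6 pos [0.468  0.3563 0.093 ]
eef_pos: [0.4678, 0.3568, 0.0928]
ft_force: [-2.8, -43.6, 41.6]
grip_force: 83.9
229 mid [233.1 235.1] angle 48.4 pos [0.4678 0.3568 0.0928]
```

Converted, -0.04 m is -0.8, -0.03 m is -0.6.

```bash
echo '-0.4 0 -0.2 0 0.01 | -0.4 0 -0.6 0 0.01 | 0 0 -0.8 0 0.01 | 0 0 -0.8 -7 0.01 | 0 0 0 -7 0.01' > mv.in && python3 steer.py mv.in|grep force
echo '0 0 0 -7 0.01 | 0 0 0 -7 0.01 | 0 0 0 -7 0.01 | 0 0 0 -7 0.01 | 0 0 0 -7 0.01' > mv.in && python3 steer.py mv.in>/dev/null
echo '0 0 0 -7 0.01 | 0 0 0 -7 0.01 | 0 0 0 -7 0.01 | 0 0 0 -7 0.01 | 0 0 0 -7 0.01' > mv.in && python3 steer.py mv.in>/dev/null
echo '0 0 0 -6 0.01 | 0 0 0 0 0.01 | 0 0 0 0 0.01' > mv.in && python3 steer.py mv.in>/dev/null
python3 - <<'E'
from h import *; from cell import manip
plan(manip,.4901,.4021,.18,9.9)
E
python3 tip.py s11
```

```text
ft_force: [1.2, 0.4, -0.6]
grip_force: 77.7
t 10.42 pos [0.4681 0.3406 0.2092] yaw 9.9 turn -0.0 d(after turn) [-0.0322  0.0568  0.0292] gap 0.0189 grip 77.5 F [ 0.3 -0.2 -1.5]
59 mid [209.6 195.9] angle 42.5 pos [0.4684 0.3404 0.2095]
```

```bash
echo '-0.32 0.57 0 0 0.01 | -0.32 0.57 0 0 0.01 | 0 0 0 0 0.01 | 0 0 0.4 0 0.01 | 0 0 0 0 0.01' > mv.in && python3 steer.py mv.in>/dev/null
python3 - <<'E'
from h import *; from cell import manip
plan(manip,.4901,.4021,.098,9.9)
E
echo '0 0 0.4 0 0.01 | 0 0 0.2 0 0.01 | 0 0 0 0 0.01' > mv.in && python3 steer.py mv.in|grep -E 'pos|force'
echo '0 0 0.2 0 0.01 | 0 0 0.2 0 0.01 | 0 0 0 0 0.01' > mv.in && python3 steer.py mv.in|grep -E 'pos|force'
```

```text
t 10.88 pos [0.4887 0.4011 0.187 ] yaw 9.9 turn 0.0 d(after turn) [-0.0015  0.0007  0.089 ] gap 0.0189 grip 77.5 F [-0.8 -1.1 -1.6]
eef_pos: [0.4886, 0.4015, 0.1598]
ft_force: [-2.3, -1.6, 4.0]
grip_force: 75.4
eef_pos: [0.485, 0.402, 0.1405]
ft_force: [-11.7, -1.9, 10.8]
grip_force: 71.9
```

Converted, 0.01 m is 0.2.

```bash
echo '0 0 0.2 0 0.01 | 0 0 0.2 0 0.01 | 0 0 0 0 0.01' > mv.in && python3 steer.py mv.in|grep -E 'pos|force'
echo '0 0 0.2 0 0.01 | 0 0 0.16 0 0.01 | 0 0 0 0 0.01' > mv.in && python3 steer.py mv.in|grep -E 'pos|force'
```

```text
eef_pos: [0.4802, 0.4012, 0.1185]
ft_force: [-18.9, -3.4, 11.0]
grip_force: 69.2
eef_pos: [0.4792, 0.4007, 0.0995]
ft_force: [-19.3, -3.5, 6.4]
grip_force: 68.8
```

```bash
echo '0 0 0.04 0 0.01 | 0 0 0 0 0.05 | 0 0 0 0 0.05 | 0 0 0 0 0.06 | 0 0 0 0 0.06' > mv.in && python3 steer.py mv.in|grep -E 'pos|force'
echo '0 0 -0.6 0 0.06 | 0 0 -0.6 0 0.06 | 0 0 -0.6 0 0.08 | 0 0 0 0 0.08 | 0 0 0 0 0.08' > mv.in && python3 steer.py mv.in|grep -E 'pos|force'
python3 - <<'E'
from h import *; from cell import manip
c=snap(manip,"wrist","w8");o=manip.observe();print(o["eef_pos"])
k=blob(c,(0,100,30),(12,255,140),(270,20,370,390));r=cv2.minAreaRect(k);p=cv2.boxPoints(r);p=p[np.argsort(p[:,1])];e=p[:2].mean(0),p[2:].mean(0)
print(r,e);A,B=plane(c,e[0],.096),plane(c,e[1],.096);print("rear@.096",A,"front",B,np.linalg.norm(A-B),np.degrees(np.arctan2(*(B-A)[1::-1])))
print([np.linalg.norm(q) for q in(p[1]-p[0],p[3]-p[2])])
s=snap(manip,"scene","s12")
im=cv2.cvtColor(s["image"],cv2.COLOR_BGR2HSV);s0=load("scene0")
for c in(s0,s):
    m=cv2.inRange(cv2.cvtColor(c["image"],cv2.COLOR_BGR2HSV)[180:235,195:250],np.array((0,70,20)),np.array((14,255,110)));q=np.argwhere(m)[:,::-1];print(len(q),q.mean(0)+[195,180],q.min(0)+[195,180],q.max(0)+[195,180])
E
```

```text
eef_pos: [0.492, 0.4013, 0.1015]
ft_force: [0.4, -0.2, 0.6]
grip_force: 0.0
eef_pos: [0.4928, 0.4022, 0.1937]
ft_force: [0.4, 0.4, -0.1]
grip_force: 0.0
[0.49161025 0.40140531 0.19169377]
((320.6274108886719, 201.4935302734375), (30.259096145629883, 221.0918731689453), 0.27026107907295227) (array([321.14883,  90.94882], dtype=float32), array([320.106  , 312.03824], dtype=float32))
rear@.096 [0.41454646 0.38944727 0.096     ] front [0.57642893 0.41701355 0.096     ] 0.16421277816618177 9.663954779832082
[np.float32(30.259066), np.float32(30.259066)]
298 [215.30536913 205.81543624] [200 185] [231 227]
301 [210.99003322 211.14285714] [195 190] [228 232]
```

Converted, 0.03 m is 0.6, 0.025 m is 0.5.

```bash
echo '-0.15 0.02 0.6 0 0.06 | 0 0 0.6 0 0.06 | 0 0 0.5 0 0.06 | 0 0 0.22 0 0.03 | 0 0 0 0 0.03' > mv.in && python3 steer.py mv.in>/dev/null
echo '0 0 0 0 0.01 | 0 0 0 0 0.01 | 0 0 0 0 0.01 | 0 0 0 0 0.01' > mv.in && python3 steer.py mv.in|grep -E 'pos|force|gap'
echo '0 0 -0.4 0 0.01 | 0 0 -0.6 0 0.01 | 0 0 -0.6 0 0.01 | 0 0 -0.2 0 0.01 | 0 0 0 7 0.01' > mv.in && python3 steer.py mv.in >/dev/null
echo '0 0 0 7 0.01 | 0 0 0 7 0.01 | 0 0 0 7 0.01 | 0 0 0 7 0.01 | 0 0 0 7 0.01' > mv.in && python3 steer.py mv.in >/dev/null
echo '0 0 0 7 0.01 | 0 0 0 7 0.01 | 0 0 0 7 0.01 | 0 0 0 7 0.01 | 0 0 0 7 0.01' > mv.in && python3 steer.py mv.in >/dev/null
echo '0 0 0 7 0.01 | 0 0 0 6 0.01 | 0 0 0 0 0.01' > mv.in && python3 steer.py mv.in |grep -E 'pos|force|gap'
python3 - <<'E'
from h import *; from cell import manip
plan(manip,.4707,.335,.13,-80.1)
E
```

```text
eef_pos: [0.4985, 0.4043, 0.0961]
ft_force: [0.0, -0.5, -1.8]
finger_gap: 0.019
grip_force: 60.1
eef_pos: [0.4979, 0.4039, 0.1848]
ft_force: [-0.3, 0.2, -1.1]
finger_gap: 0.019
grip_force: 60.1
t 15.07 pos [0.4979 0.4039 0.1848] yaw -80.2 turn -0.1 d(after turn) [-0.0632 -0.0387  0.0548] gap 0.0190 grip 60.1 F [-0.3  0.2 -1.1]
```

```bash
echo '-0.54 -0.38 0.4 0 0.01 | -0.54 -0.39 0.4 0 0.01 | 0 0 0.3 0 0.01 | 0 0 0 0 0.01' > mv.in && python3 steer.py mv.in|grep -E 'pos|force'
echo '0 0 0.3 0 0.01 | 0 0 0.2 0 0.01 | 0 0 0 0 0.01 | 0 0 0 0 0.01' > mv.in && python3 steer.py mv.in|grep -E 'pos|force'
echo '0 0 0.1 0 0.01 | 0 0 0.1 0 0.01 | 0 0 0 0 0.01' > mv.in && python3 steer.py mv.in|grep -E 'pos|force'
python3 tip.py s13
```

```text
eef_pos: [0.4665, 0.3403, 0.1266]
ft_force: [-0.2, 1.0, -0.5]
grip_force: 60.1
eef_pos: [0.4702, 0.3452, 0.1054]
ft_force: [0.2, 0.7, -1.6]
grip_force: 61.0
eef_pos: [0.4706, 0.3448, 0.0974]
ft_force: [-3.8, -2.9, 12.6]
grip_force: 66.7
178 mid [235.8 229.7] angle 21.9 pos [0.4706 0.3448 0.0974]
```

Converted, 0.005 m is 0.1.

```bash
echo '0 0 0.1 0 0.01 | 0 0 0.1 0 0.01 | 0 0 0 0 0.01' > mv.in && python3 steer.py mv.in|grep -E 'pos|force'
echo '0 0 0.08 0 0.01 | 0 0 0.08 0 0.01 | 0 0 0 0 0.01' > mv.in && python3 steer.py mv.in|grep -E 'pos|force'
python3 tip.py s14
echo '0 0 0.06 0 0.01 | 0 0 0 0 0.01' > mv.in && python3 steer.py mv.in|grep -E 'pos|force'
python3 tip.py s15
```

```text
eef_pos: [0.4714, 0.3452, 0.0881]
ft_force: [-2.8, -4.2, 13.4]
grip_force: 74.4
eef_pos: [0.4736, 0.3443, 0.0807]
ft_force: [1.5, -6.3, 12.9]
grip_force: 80.8
167 mid [235.3 234.3] angle 47.3 pos [0.4737 0.3441 0.0806]
eef_pos: [0.4744, 0.3438, 0.0783]
ft_force: [0.5, -6.4, 17.2]
grip_force: 83.1
161 mid [235.3 234.7] angle 49.8 pos [0.4744 0.3438 0.0782]
```

```bash
echo '0 0 0.08 0 0.01 | 0 0 0 0 0.01' > mv.in && python3 steer.py mv.in|grep -E 'pos|force'
python3 tip.py s16
echo '0 0 0.04 0 0.01 | 0 0 0 0 0.01' > mv.in && python3 steer.py mv.in|grep -E 'pos|force'
python3 tip.py s17
python3 - <<'E'
from h import *
s=load("s17")
im=s["image"][220:290,215:320];sat=im.max(2).astype(int)-im.min(2);b=(im[:,:,0].astype(int)-im[:,:,2])
m=((b>4)&(im.mean(2)>130)).astype(np.uint8)*255; m=cv2.morphologyEx(m,cv2.MORPH_CLOSE,np.ones((5,5)))
k=max(cv2.findContours(m,cv2.RETR_EXTERNAL,cv2.CHAIN_APPROX_NONE)[0],key=cv2.contourArea)
print(cv2.contourArea(k),(cv2.approxPolyDP(k,3,True)[:,0]+[215,220]).tolist())
E
```

```text
eef_pos: [0.4751, 0.343, 0.0738]
ft_force: [3.7, -6.8, 11.5]
grip_force: 85.0
155 mid [235.6 235.9] angle 52.9 pos [0.4751 0.3428 0.0737]
eef_pos: [0.4753, 0.3429, 0.0723]
ft_force: [1.5, -7.2, 17.6]
grip_force: 86.4
154 mid [235.5 236.2] angle 54.8 pos [0.4753 0.3428 0.0723]
596.0 [[247, 246], [255, 251], [253, 259], [280, 268], [290, 251], [266, 242], [259, 248]]
```

```bash
cat > blade.py <<'E'
from h import *; from cell import manip; import sys
s=snap(manip,"scene",sys.argv[1]);o=manip.observe();n=o["ee_rot"][:,1];p=o["eef_pos"];f=-o["ee_rot"][:,0]
u=proj(s,p+f*.14+[0,0,-.06]).astype(int);x0,y0=u-50
im=s["image"][y0:y0+100,x0:x0+100]
m=((im[:,:,0].astype(int)-im[:,:,2]>4)&(im.mean(2)>120)).astype(np.uint8)*255;m=cv2.morphologyEx(m,cv2.MORPH_CLOSE,np.ones((5,5)))
k=max(cv2.findContours(m,cv2.RETR_EXTERNAL,cv2.CHAIN_APPROX_NONE)[0],key=cv2.contourArea)+np.array([x0,y0])
M=np.array([vplane(s,q,p,n) for q in k[:,0].astype(float)])
# blade axis seen in picture: split contour by forward position on the level plane, take medial points
q=k[:,0].astype(float);F=np.array([(plane(s,v,.006)-p)@f for v in q]);L=np.array([(plane(s,v,.006)-p)@n for v in q])
print("area",cv2.contourArea(k),"pos",p.round(4),"F %s"%o["ft_force"].round(1))
for a,b in((np.quantile(F,.02),.035),):
    for fr in (F.max()-.07,F.max()-.04,F.max()-.012):
        w=abs(F-fr)<.006; lo,hi=L[w].min(),L[w].max(); c=(q[w][L[w].argmin()]+q[w][L[w].argmax()])/2
        X=vplane(s,c,p,n); print("fwd %.3f z %.4f half-width %.4f"%((X-p)@f,X[2],(hi-lo)/2))
E
python3 blade.py s18
```

```text
area 604.5 pos [0.4753 0.3428 0.0723] F [ 2.3 -8.1 18.2]
fwd 0.112 z 0.0060 half-width 0.0335
fwd 0.140 z 0.0046 half-width 0.0333
fwd 0.168 z 0.0032 half-width 0.0331
```

Converted, -0.02 m is -0.4, -0.005 m is -0.1.

```bash
echo '-0.1 0 -0.4 0 0.01 | -0.4 0 -0.4 0 0.01 | -0.4 0 0 5 0.01 | 0 0 0 4.9 0.01 | 0 0 0 0 0.01' > mv.in && python3 steer.py mv.in|grep -E 'pos|force|rot'
python3 - <<'E'
from h import *; from cell import manip
plan(manip,.489,.275,.09,-90)
E
```

```text
eef_pos: [0.4781, 0.2989, 0.1086]
ee_rot: [[0.003, 1.0, 0.001], [1.0, -0.003, 0.001], [0.001, 0.001, -1.0]]
ft_force: [-0.0, 1.2, -1.7]
grip_force: 83.5
t 17.70 pos [0.4781 0.2989 0.1086] yaw -90.1 turn -0.1 d(after turn) [-0.0239  0.0109  0.0186] gap 0.0187 grip 83.5 F [-0.   1.2 -1.7]
```

Converted, -0.012 m is -0.24, 0.011 m is 0.22.

```bash
echo '-0.24 0.22 0.2 0 0.01 | -0.24 0 0.2 0 0.01 | 0 0 0 0 0.01 | 0 0 0 0 0.01' > mv.in && python3 steer.py mv.in|grep -E 'pos|force'
python3 blade.py s19
python3 - <<'E'
from h import *; from cell import manip
t=snap(manip,"top","t19");s=load("s19")
for c,b in((s,(295,255,370,315)),(t,(322,232,385,288))):
    k=blob(c,(3,60,60),(25,255,255),b);e=cv2.fitEllipse(k);print(e,plane(c,e[0],.016))
w=snap(manip,"wrist","w19")
cv2.imwrite("pics/w19c.png",np.hstack([cv2.resize(w["image"],(480,300)),cv2.resize(s["image"][220:310,230:370],(320,206))[:206]]) if 0 else cv2.resize(w["image"],(640,400)))
E
```

```text
eef_pos: [0.4876, 0.276, 0.0873]
ft_force: [0.5, -0.4, -1.2]
grip_force: 83.5
area 658.0 pos [0.4879 0.277  0.0879] F [ 0.   0.1 -0.8]
fwd 0.114 z 0.0217 half-width 0.0340
fwd 0.143 z 0.0208 half-width 0.0336
fwd 0.173 z 0.0187 half-width 0.0340
((333.1372375488281, 286.3758544921875), (39.09084701538086, 44.002418518066406), 98.1324234008789) [0.48710839 0.00668813 0.016     ]
((352.2826843261719, 259.7117004394531), (37.9530029296875, 38.59259796142578), 150.0987091064453) [0.49092904 0.00869714 0.016     ]
```

Converted, 0.005 m is 0.1, 0.003 m is 0.06.

```bash
echo '0 0 0.1 0 0.01 | 0 0 0.06 0 0.01 | 0 0 0 0 0.01 | 0 0 0 0 0.01' > mv.in && python3 steer.py mv.in|grep -E 'pos|force'
echo '0 0 0.06 0 0.01 | 0 0 0 0 0.01 | 0 0 0 0 0.01' > mv.in && python3 steer.py mv.in|grep -E 'pos|force'
echo '0 0 0.06 0 0.01 | 0 0 0 0 0.01 | 0 0 0 0 0.01' > mv.in && python3 steer.py mv.in|grep -E 'pos|force'
```

```text
eef_pos: [0.4879, 0.2758, 0.0795]
ft_force: [0.1, -0.3, -2.3]
grip_force: 83.5
eef_pos: [0.4881, 0.2755, 0.0767]
ft_force: [-0.6, -0.8, -1.1]
grip_force: 83.5
eef_pos: [0.488, 0.2755, 0.0736]
ft_force: [0.1, -0.9, -2.1]
grip_force: 83.5
```

```bash
echo '0 0 0.04 0 0.01 | 0 0 0 0 0.01 | 0 0 0 0 0.01' > mv.in && python3 steer.py mv.in|grep -E 'pos|force'
echo '0 0 0.04 0 0.01 | 0 0 0 0 0.01 | 0 0 0 0 0.01' > mv.in && python3 steer.py mv.in|grep -E 'pos|force'
python3 blade.py s20
```

```text
eef_pos: [0.4881, 0.2756, 0.0717]
ft_force: [0.2, -0.2, -1.4]
grip_force: 83.5
eef_pos: [0.4881, 0.2756, 0.0697]
ft_force: [0.5, -0.2, -1.4]
grip_force: 83.5
area 648.5 pos [0.4881 0.2756 0.0698] F [ 0.2  0.1 -1.1]
fwd 0.111 z 0.0040 half-width 0.0335
fwd 0.141 z 0.0034 half-width 0.0333
fwd 0.167 z 0.0029 half-width 0.0330
```

Converted, 0.0015 m is 0.03.

```bash
echo '0 0 0.03 0 0.01 | 0 0 0 0 0.01 | 0 0 0 0 0.01' > mv.in && python3 steer.py mv.in|grep -E 'pos|force'
echo '0 0 0.03 0 0.01 | 0 0 0 0 0.01 | 0 0 0 0 0.01' > mv.in && python3 steer.py mv.in|grep -E 'pos|force'
echo '0 0 0.03 0 0.01 | 0 0 0 0 0.01 | 0 0 0 0 0.01' > mv.in && python3 steer.py mv.in|grep -E 'pos|force'
```

```text
eef_pos: [0.4881, 0.2756, 0.0682]
ft_force: [-0.5, 0.3, -1.3]
grip_force: 83.5
eef_pos: [0.4884, 0.2758, 0.067]
ft_force: [-0.4, 0.1, 1.0]
grip_force: 83.7
eef_pos: [0.4885, 0.2762, 0.0657]
ft_force: [-0.9, 1.5, 3.2]
grip_force: 83.9
```

Converted, -0.0025 m is -0.05, -0.014 m is -0.28.

```bash
echo '0 0 -0.05 0 0.01 | -0.28 0 0 0 0.01 | -0.28 0 0 0 0.01 | 0 0 0 0 0.01' > mv.in && python3 steer.py mv.in|grep -E 'pos|force'
echo '-0.14 0 0 0 0.01 | -0.12 0 0 0 0.01 | 0 0 0 0 0.01 | 0 0 0 0 0.01' > mv.in && python3 steer.py mv.in|grep -E 'pos|force'
python3 - <<'E'
from h import *; from cell import manip
s=snap(manip,"scene","s21");t=snap(manip,"top","t21")
for c,b in((s,(295,255,370,315)),(t,(322,232,385,288))):
    k=blob(c,(3,60,60),(25,255,255),b);e=cv2.fitEllipse(k);print(e,plane(c,e[0],.016))
E
```

```text
eef_pos: [0.4879, 0.2419, 0.0674]
ft_force: [-0.7, -0.3, -1.1]
grip_force: 83.6
eef_pos: [0.4882, 0.234, 0.0677]
ft_force: [-0.4, 0.6, -0.7]
grip_force: 83.6
((333.031494140625, 286.3846130371094), (39.050498962402344, 44.18632888793945), 97.9271011352539) [0.48694753 0.00691893 0.016     ]
((352.1883850097656, 259.7325439453125), (38.27265548706055, 38.524845123291016), 140.00823974609375) [0.49087171 0.00898091 0.016     ]
```

```bash
echo '-0.01 0 -0.11 0 0.01 | -0.07 0 -0.2 0 0.01 | -0.07 0 -0.18 0 0.01 | -0.18 0 -0.34 0 0.01 | 0 0 0 0 0.01' > mv.in && python3 steer.py mv.in|grep -E 'pos|force'
python3 - <<'E'
from h import *; from cell import manip
s=snap(manip,"scene","s22");t=snap(manip,"top","t22")
for c,b in((s,(295,225,370,315)),(t,(322,232,385,288))):
    k=blob(c,(3,60,60),(25,255,255),b);e=cv2.fitEllipse(k);print(e,cv2.boundingRect(k),plane(c,e[0],.016))
p=manip.observe()["eef_pos"]
cv2.imwrite("pics/s22c.png",np.hstack([cv2.resize(s["image"][200:320,240:400],(480,360),interpolation=cv2.INTER_CUBIC),cv2.resize(t["image"][210:300,300:380],(320,360),interpolation=cv2.INTER_CUBIC)]))
E
```

```text
eef_pos: [0.4905, 0.2169, 0.1127]
ft_force: [0.7, -0.5, -2.1]
grip_force: 83.5
((337.1995849609375, 284.53082275390625), (38.642913818359375, 45.464996337890625), 150.06317138671875) (317, 263, 41, 45) [ 4.97361437e-01 -1.09840217e-04  1.60000000e-02]
((356.234619140625, 259.05615234375), (33.86994171142578, 38.99589538574219), 172.0450897216797) (339, 240, 35, 40) [ 0.49268363 -0.00317984  0.016     ]
```

View pics/s22c.png

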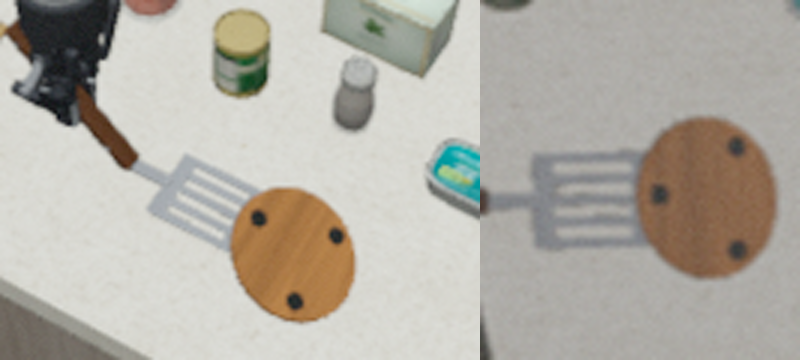

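```bash
cat > st.py <<'E'
from h import *; from cell import manip; import sys
s=snap(manip,"scene",sys.argv[1]+"s");t=snap(manip,"top",sys.argv[1]+"t")
for c,b in((s,(295,205,420,330)),(t,(322,232,425,295))):
    k=blob(c,(3,60,60),(25,255,255),b);e=cv2.fitEllipse(k);x,y,w,h=cv2.boundingRect(k);print(np.round(e[0],1),(x,y,w,h),plane(c,e[0],.016).round(3),"L/R edge",plane(c,(x,y+h/2),0.02)[:2].round(3),plane(c,(x+w,y+h/2),.0)[:2].round(3))
o=manip.observe();print(o["time_s"],o["eef_pos"],o["ft_force"].round(1))
E
echo '-0.13 0 -0.2 0 0.01 | -0.13 0 -0.19 0 0.01 | -0.25 0 -0.25 0 0.01 | 0 0 0 0 0.01' > mv.in && python3 steer.py mv.in|grep -E 'pos|force'
python3 st.py a1
```

```text
eef_pos: [0.4898, 0.1899, 0.1436]
ft_force: [-0.1, -0.3, -1.0]
grip_force: 83.5
[343.5 283.9] (327, 261, 34, 47) [ 0.507 -0.014  0.016] L/R edge [0.482 0.022] [ 0.538 -0.052]
[362.8 258.9] (351, 239, 25, 40) [ 0.493 -0.023  0.016] L/R edge [0.493 0.013] [ 0.493 -0.064]
22.0333 [0.48853804 0.19232203 0.14181812] [-0.5  0.4 -1.8]
```

```bash
echo '-0.28 0 -0.2 0 0.01 | -0.32 0 -0.14 0 0.01 | -0.34 0 -0.09 0 0.01 | 0 0 0 0 0.01' > mv.in && python3 steer.py mv.in|grep -E 'pos|force'
python3 st.py a2
```

```text
eef_pos: [0.4892, 0.1401, 0.1643]
ft_force: [0.5, -0.2, 1.8]
grip_force: 83.6
[354.4 287.1] (344, 265, 23, 45) [ 0.513 -0.043  0.016] L/R edge [ 0.496 -0.021] [ 0.538 -0.07 ]
[373.7 257.7] (372, 240, 5, 39) [ 0.496 -0.056  0.016] L/R edge [ 0.49 -0.05] [ 0.491 -0.067]
22.4667 [0.48875511 0.14404879 0.16346629] [-0.3  1.6  1.5]
```

Converted, -0.017 m is -0.34, -0.0015 m is -0.03.

```bash
echo '-0.34 0 -0.03 0 0.01 | -0.34 0 0 0 0.01 | 0 0 0 0 0.01 | 0 0 0 0 0.01' > mv.in && python3 steer.py mv.in|grep -E 'pos|force'
python3 st.py a3
```

```text
eef_pos: [0.4884, 0.1109, 0.1644]
ft_force: [1.0, 0.5, 1.9]
grip_force: 83.4
[414.8 218.6] (409, 205, 11, 28) [ 0.819 -0.101  0.016] L/R edge [ 0.805 -0.087] [ 0.84  -0.114]
[381.  258.5] (377, 239, 11, 40) [ 0.493 -0.077  0.016] L/R edge [ 0.492 -0.065] [ 0.492 -0.101]
22.9 [0.48819298 0.11257225 0.16420918] [-0.5 -0.5  2.1]
```

```bash
sed -i 's/(295,205,420,330)/(295,240,400,330)/' st.py
echo '-0.1 0 0 0 0.01 | 0 0 0 0 0.01 | 0 0 0 0 0.01' > mv.in && python3 steer.py mv.in|grep -E 'pos|force'
python3 st.py a4
```

```text
eef_pos: [0.4881, 0.1067, 0.1641]
ft_force: [-0.1, 0.4, 2.0]
grip_force: 83.5
[360.8 292.5] (351, 270, 25, 42) [ 0.506 -0.065  0.016] L/R edge [ 0.496 -0.041] [ 0.54  -0.095]
[381.9 258.4] (377, 239, 13, 40) [ 0.493 -0.08   0.016] L/R edge [ 0.492 -0.065] [ 0.492 -0.107]
23.25 [0.48812203 0.1068247  0.16419559] [-0.4 -0.2  2.2]
```

Converted, -0.008 m is -0.16.

```bash
echo '0 0 -0.16 0 0.01 | -0.16 0 0 0 0.01 | 0 0 0 0 0.01' > mv.in && python3 steer.py mv.in|grep -E 'pos|force'
python3 st.py a5
```

```text
eef_pos: [0.4882, 0.0972, 0.1726]
ft_force: [-0.7, -0.6, -0.9]
grip_force: 83.4
[368.7 297.2] (351, 279, 36, 37) [ 0.504 -0.088  0.016] L/R edge [ 0.479 -0.049] [ 0.536 -0.128]
[393.9 261.5] (376, 242, 35, 40) [ 0.484 -0.116  0.016] L/R edge [ 0.483 -0.061] [ 0.482 -0.17 ]
23.6 [0.48796455 0.09813621 0.17224162] [-0.9  0.8 -1.2]
```

Falling over. Withdraw and look again.

```bash
echo '0.2 0 -0.4 0 0.01 | 0.6 0 -0.4 0 0.01 | 0.6 0 0 0 0.01 | 0.6 0 0 0 0.01 | 0.6 0 0 0 0.01' > mv.in && python3 steer.py mv.in|grep -E 'pos|force'
python3 st.py a6
python3 - <<'E'
from h import *; from cell import manip
plan(manip,.518,.4065,.21,9.9)
E
```

```text
eef_pos: [0.4879, 0.2302, 0.2126]
ft_force: [1.7, -0.4, -1.6]
grip_force: 83.3
[378.2 312.7] (356, 293, 44, 37) [ 0.476 -0.127  0.016] L/R edge [ 0.449 -0.077] [ 0.515 -0.173]
[397.8 262.9] (379, 244, 39, 39) [ 0.479 -0.127  0.016] L/R edge [ 0.478 -0.07 ] [ 0.477 -0.191]
24.1167 [0.48688408 0.23564306 0.211871  ] [ 0.1 -0.1 -2.1]
t 24.12 pos [0.4869 0.2356 0.2119] yaw -89.5 turn -99.4 d(after turn) [-0.06    0.163   0.0019] gap 0.0186 grip 83.3 F [ 0.1 -0.1 -2.1]
```

```bash
echo '0 0 0 -7 0.01 | 0 0 0 -7 0.01 | 0 0 0 -7 0.01 | 0 0 0 -7 0.01 | 0 0 0 -7 0.01' > mv.in && python3 steer.py mv.in >/dev/null
echo '0 0 0 -7 0.01 | 0 0 0 -7 0.01 | 0 0 0 -7 0.01 | 0 0 0 -7 0.01 | 0 0 0 -7 0.01' > mv.in && python3 steer.py mv.in >/dev/null
echo '0 0 0 -7 0.01 | 0 0 0 -7 0.01 | 0 0 0 -7 0.01 | 0 0 0 -7 0.01 | 0 0 0 -1 0.01' > mv.in && python3 steer.py mv.in >/dev/null
python3 - <<'E'
from h import *; from cell import manip
plan(manip,.544,.411,.21,9.9)
E
```

```text
t 25.37 pos [0.4879 0.2281 0.2119] yaw 9.1 turn -0.8 d(after turn) [-0.0867  0.1705  0.0019] gap 0.0193 grip 83.2 F [ 0.7  0.4 -0.8]
```

The manual's scale: shifts go in units of 50 mm. Converting my numbers, 0.034 m is 0.68, -0.017 m is -0.34.

```bash
echo '-0.34 0.68 0 -0.8 0.01 | -0.34 0.68 0 0 0.01 | -0.34 0.68 0 0 0.01 | -0.34 0.68 0 0 0.01 | 0 0.68 0 0 0.01' > mv.in && python3 steer.py mv.in >/dev/null
python3 - <<'E'
from h import *; from cell import manip
t=load("top0")
for u in((200,176),(206,176),(212,174),(190,170)): print(u,plane(t,u,0).round(3),plane(t,u,.1).round(3))
plan(manip,.544,.411,.21,9.9)
s=load("scene0")
for u in((190+228*.3,130+142*.3),(190+200*.3,130+130*.3),(190+265*.3,130+130*.3)): print("mug base scene",plane(s,u,0).round(3))
E
```

```text
(200, 176) [0.757 0.471 0.   ] [0.735 0.449 0.1  ]
(206, 176) [0.757 0.453 0.   ] [0.734 0.432 0.1  ]
(212, 174) [0.763 0.434 0.   ] [0.74  0.415 0.1  ]
(190, 170) [0.777 0.502 0.   ] [0.753 0.479 0.1  ]
t 25.78 pos [0.5295 0.4084 0.2118] yaw 9.5 turn -0.4 d(after turn) [-0.0147  0.      0.0018] gap 0.0189 grip 83.3 F [ 0.9 -0.2 -1.4]
mug base scene [0.765 0.439 0.   ]
mug base scene [ 0.766  0.475 -0.   ]
mug base scene [ 0.799  0.416 -0.   ]
```

Converted, 0.03 m is 0.6, 0.025 m is 0.5.

```bash
echo '-0.23 0 0 -0.4 0.01 | 0 0 0.6 0 0.01 | 0 0 0.5 0 0.01 | 0 0 0 0 0.01' > mv.in && python3 steer.py mv.in|grep -E 'pos|force'
echo '0 0 0.2 0 0.01 | 0 0 0.2 0 0.01 | 0 0 0 0 0.01' > mv.in && python3 steer.py mv.in|grep -E 'pos|force'
echo '0 0 0.2 0 0.01 | 0 0 0.14 0 0.01 | 0 0 0 0 0.01' > mv.in && python3 steer.py mv.in|grep -E 'pos|force'
```

```text
eef_pos: [0.5347, 0.4071, 0.1511]
ft_force: [-2.1, -0.4, -2.5]
grip_force: 83.2
eef_pos: [0.543, 0.4115, 0.1407]
ft_force: [4.6, 1.2, -0.3]
grip_force: 83.3
eef_pos: [0.5442, 0.412, 0.125]
ft_force: [7.1, 1.7, 3.6]
grip_force: 82.0
```

```bash
echo '0.06 0 0.16 0 0.01 | 0.06 0 0.14 0 0.01 | 0 0 0 0 0.01' > mv.in && python3 steer.py mv.in|grep -E 'pos|force'
echo '0.06 0 0.12 0 0.01 | 0.06 0 0.08 0 0.01 | 0 0 0 0 0.01' > mv.in && python3 steer.py mv.in|grep -E 'pos|force'
python3 tip.py b1
```

```text
eef_pos: [0.5373, 0.4111, 0.1104]
ft_force: [3.1, 1.2, 8.6]
grip_force: 79.6
eef_pos: [0.533, 0.4102, 0.101]
ft_force: [5.1, 1.8, 7.6]
grip_force: 78.6
140 mid [209.4 205.5] angle 9.5 pos [0.5329 0.4103 0.1012]
```

Converted, 0.006 m is 0.12, 0.002 m is 0.04.

```bash
echo '0.12 0 0.02 0 0.01 | 0.12 0 0.04 0 0.01 | 0.04 0 0.04 0 0.01 | 0 0 0 0 0.01 | 0 0 0 0 0.01' > mv.in && python3 steer.py mv.in|grep -E 'pos|force'
python3 tip.py b2
echo '0 0 0 0 0.05 | 0 0 0 0 0.06 | 0 0 0 0 0.06 | 0 0 0 0 0.06 | 0 0 -0.6 0 0.06' > mv.in && python3 steer.py mv.in|grep -E 'pos|force'
echo '0 0 -0.6 0 0.06 | 0 0 -0.6 0 0.08 | 0 0 -0.6 0 0.08 | 0 0 0 0 0.08 | 0 0 0 0 0.08' > mv.in && python3 steer.py mv.in|grep -E 'pos|force'
python3 - <<'E'
from h import *; from cell import manip
c=snap(manip,"wrist","w30");o=manip.observe();print(o["eef_pos"])
k=blob(c,(0,100,30),(12,255,140),(270,10,370,390));r=cv2.minAreaRect(k);p=cv2.boxPoints(r);p=p[np.argsort(p[:,1])];e=p[:2].mean(0),p[2:].mean(0)
A,B=plane(c,e[0],.096),plane(c,e[1],.096);print(e,"rear@.096",A,"front",B,np.linalg.norm(A-B),np.degrees(np.arctan2(*(B-A)[1::-1])))
s=snap(manip,"scene","s30");t=snap(manip,"top","t30")
for n,x,b,T in(("scene0",s,(195,180,250,235),110),("top0",t,(200,215,235,285),110)):
  for c in(load(n),x):
    x0,y0,x1,y1=b;m=cv2.inRange(cv2.cvtColor(c["image"],cv2.COLOR_BGR2HSV)[y0:y1,x0:x1],np.array((0,70,20)),np.array((14,255,T)));q=np.argwhere(m)[:,::-1];print(n,len(q),(q.mean(0)+[x0,y0]).round(1),q.min(0)+[x0,y0],q.max(0)+[x0,y0])
E
```

```text
eef_pos: [0.5188, 0.4074, 0.0959]
ft_force: [4.5, 1.1, 7.5]
grip_force: 78.4
162 mid [207.3 211.6] angle 1.6 pos [0.5188 0.4075 0.0958]
eef_pos: [0.5082, 0.4022, 0.1143]
ft_force: [0.2, -0.8, -1.1]
grip_force: 0.0
eef_pos: [0.5132, 0.4056, 0.2124]
ft_force: [0.2, 0.4, -0.2]
grip_force: 0.0
[0.51216527 0.40490894 0.21038719]
(array([319.99997 ,  90.999985], dtype=float32), array([319.99997, 299.99994], dtype=float32)) rear@.096 [0.43454729 0.39149666 0.096     ] front [0.59822014 0.4211156  0.096     ] 0.16633124735563015 10.257479460007001
scene0 298 [215.3 205.8] [200 185] [231 227]
scene0 294 [214.4 206.2] [199 185] [231 227]
top0 270 [214.7 250.9] [208 222] [229 278]
top0 145 [213.2 243. ] [206 223] [226 271]
```

```bash
echo '0 0 0 7 0.085 | 0 0 0 7 0.085 | 0 0 0 7 0.085 | 0 0 0 7 0.085 | 0 0 0 7 0.085' > mv.in && python3 steer.py mv.in >/dev/null
echo '0 0 0 7 0.085 | 0 0 0 7 0.085 | 0 0 0 7 0.085 | 0 0 0 7 0.085 | 0 0 0 7 0.085' > mv.in && python3 steer.py mv.in >/dev/null
echo '0 0 0 7 0.085 | 0 0 0 7 0.085 | 0 0 0 7 0.085 | 0 0 0 7 0.085 | 0 0 0 2 0.085' > mv.in && python3 steer.py mv.in >/dev/null
python3 - <<'E'
from h import *; from cell import manip
plan(manip,.651,-.12+.05,.21,-90)
E
```

```text
t 29.87 pos [0.5115 0.4044 0.2083] yaw -90.1 turn -0.1 d(after turn) [-0.4744  0.1395 -0.0017] gap 0.0849 grip 0.0 F [0.3 0.  0.8]
```

Converted, -0.036 m is -0.72, 0.011 m is 0.22.

```bash
echo '-0.72 0.22 0 0 0.085 | -0.72 0.22 0 0 0.085 | -0.72 0.22 0 0 0.085 | -0.72 0.22 0 0 0.085 | -0.72 0.22 0 0 0.085' > mv.in && python3 steer.py mv.in >/dev/null
echo '-0.72 0.22 0 0 0.085 | -0.72 0.22 0 0 0.085 | -0.72 0.22 0 0 0.085 | -0.72 0.22 0 0 0.085 | -0.72 0.22 0 0 0.085' > mv.in && python3 steer.py mv.in >/dev/null
echo '-0.72 0.2 0 0 0.085 | -0.72 0.2 0 0 0.085 | -0.72 0.18 0 0 0.085 | 0 0 0 0 0.085 | 0 0 0 0 0.085' > mv.in && python3 steer.py mv.in >/dev/null
cat > ft.py <<'E'
from h import *; from cell import manip; import sys
c=snap(manip,"wrist",sys.argv[1]);p=manip.observe()["eef_pos"];print(p)
k=blob(c,(80,100,50),(100,255,255),(0,0,640,400));r=cv2.minAreaRect(k);print(r,cv2.contourArea(k))
e=np.array([plane(c,q,.026) for q in cv2.boxPoints(r)]);print("lid@.026",plane(c,r[0],.026),e[:,:2].round(4).tolist())
E
python3 ft.py w40
echo '-0.72 0 0 0 0.085 | 0 0 0 0 0.085 | 0 0 0 0 0.085' > mv.in && python3 steer.py mv.in >/dev/null
python3 ft.py w41
python3 - <<'E'
from h import *
L=[]
for n in("w40","w41"):
    c=load(n);L.append((c,cv2.minAreaRect(blob(c,(80,100,50),(100,255,255),(0,0,640,400)))[0]))
print(tri(*L))
c=load("w41")
E
```

```text
[ 0.65226334 -0.06332879  0.20864866]
((322.0, 230.0), (86.0, 52.0), 90.0) 3843.5
lid@.026 [ 0.65362371 -0.11608405  0.026     ] [[0.6286, -0.0716], [0.6786, -0.0717], [0.6808, -0.1644], [0.6265, -0.1644]]
[ 0.65295278 -0.09678723  0.20939045]
((320.7668762207031, 199.09445190429688), (53.411983489990234, 90.71295166015625), 2.385944128036499) 3809.0
lid@.026 [ 0.65321056 -0.11586986  0.026     ] [[0.6244, -0.1629], [0.6299, -0.0707], [0.6797, -0.0726], [0.6787, -0.1651]]
(array([ 0.65341309, -0.11526003,  0.02801477]), np.float64(0.00020538385276365625))
```

Run:
```python
from h import *; from cell import manip
t=load("top0");s=load("scene0")
print(plane(t,(412,175),.15),plane(t,(410,183),.0),"salt",plane(t,(347.5,198),.09),"scene mill base",plane(s,(432,255),0))
for n in("top",):
    t=snap(manip,"top","t41")
    k=blob(t,(3,60,60),(25,255,255),(372,235,425,295));e=cv2.fitEllipse(k);print(e,plane(t,e[0],.016))
plan(manip,.653,-.1175,.03,-90)
```

```text
[ 0.71719421 -0.15435778  0.15      ] [ 0.72548473 -0.1784312   0.        ] salt [0.66523938 0.02361324 0.09      ] scene mill base [ 0.72681423 -0.18899444  0.        ]Traceback (most recent call last):
  File "<stdin>", line 6, in <module>
  File "h.py", line 25, in blob
    k=max(cv2.findContours(m,cv2.RETR_EXTERNAL,cv2.CHAIN_APPROX_NONE)[0],key=cv2.contourArea)
ValueError: max() iterable argument is empty
```

```bash
python3 - <<'E'
from h import *; from cell import manip
plan(manip,.653,-.107,.028,-90)
E
echo '-0.2 0 0.8 0 0.076 | 0 0 0.8 0 0.076 | 0 0 0.6 0 0.076 | 0 0 0 0 0.076 | 0 0 0 0 0.076' > mv.in && python3 steer.py mv.in|grep -E 'pos|gap'
python3 ft.py w42
python3 - <<'E'
from h import *; from cell import manip
plan(manip,.653,-.107,.028,-90)
E
```

```text
t 31.52 pos [ 0.6532 -0.0958  0.2094] yaw -89.6 turn 0.4 d(after turn) [-0.0112 -0.0002  0.1814] gap 0.0851 grip 0.0 F [0.4 0.8 0.1]
eef_pos: [0.6526, -0.1059, 0.0988]
finger_gap: 0.0761
[ 0.6542094  -0.10703589  0.10105437]
((320.931396484375, 236.37158203125), (81.59806823730469, 132.58436584472656), 2.8624050617218018) 8529.5
lid@.026 [ 0.65317437 -0.1144672   0.026     ] [[0.6235, -0.1622], [0.6303, -0.0703], [0.6794, -0.0724], [0.6793, -0.1648]]
t 31.98 pos [ 0.6542 -0.107   0.1011] yaw -89.7 turn 0.3 d(after turn) [ 0.     -0.0012  0.0731] gap 0.0761 grip 0.0 F [ 0.8 -0.2  0.8]
```

Converted, 0.035 m is 0.7, 0.025 m is 0.5.

```bash
echo '0 -0.02 0.7 0 0.076 | 0 0 0.5 0 0.076 | 0 0 0.25 0 0.076 | 0 0 0 0 0.076 | 0 0 0 0 0.076' > mv.in && python3 steer.py mv.in|grep -E 'pos|force'
echo '0 0 0 0 0.05 | 0 0 0 0 0.05 | 0 0 0 0 0.05 | 0 0 0 0 0.05' > mv.in && python3 steer.py mv.in|grep -E 'pos|force|gap'
echo '0 0 -0.2 0 0.05 | 0 0 -0.6 0 0.05 | 0 0 -0.6 0 0.05 | 0 0 0 0 0.05 | 0 0 0 0 0.05' > mv.in && python3 steer.py mv.in|grep -E 'pos|force|gap'
python3 - <<'E'
from h import *; from cell import manip
c=snap(manip,"wrist","w43");s=snap(manip,"scene","s43");t=snap(manip,"top","t43")
p=manip.observe()["eef_pos"]
k=blob(c,(80,100,50),(100,255,255),(0,0,640,400));r=cv2.minAreaRect(k);print(r,cv2.boxPoints(r).tolist())
z=.026+p[2]-.028;e=np.array([plane(c,q,z) for q in cv2.boxPoints(r)]);print("lid centre minus tcp",(e.mean(0)-p).round(4),(e-p).round(4).tolist())
for c,b in((s,(335,270,430,345)),(t,(360,232,430,295))):
    k=blob(c,(3,60,60),(25,255,255),b);e=cv2.fitEllipse(k);print(e,cv2.boundingRect(k),plane(c,e[0],.011))
plan(manip,.478,-.1165,.1,-90)
E
```

```text
eef_pos: [0.6537, -0.1086, 0.0295]
ft_force: [0.1, 0.7, 0.5]
grip_force: 0.0
eef_pos: [0.6544, -0.1092, 0.0312]
ft_force: [-1.8, 1.8, 5.2]
finger_gap: 0.0582
grip_force: 63.0
eef_pos: [0.6543, -0.1092, 0.1013]
ft_force: [0.5, 0.4, -1.8]
finger_gap: 0.0581
grip_force: 64.5
((321.5, 277.5), (163.0, 119.0), 90.0) [[262.0, 196.0], [381.0, 196.0], [381.0, 359.0], [262.0, 359.0]]
lid centre minus tcp [ 0.0038 -0.004  -0.002 ] [[-0.0205, 0.0364, -0.002], [0.0276, 0.0365, -0.002], [0.0324, -0.0445, -0.002], [-0.0243, -0.0444, -0.002]]
((378.9897155761719, 314.6795959472656), (41.80366134643555, 47.403865814208984), 118.96880340576172) (356, 293, 47, 44) [ 0.47449721 -0.13019292  0.011     ]
((411.5856628417969, 267.53997802734375), (8.528098106384277, 31.456846237182617), 16.768205642700195) (404, 252, 14, 30) [ 0.46490665 -0.16871618  0.011     ]
t 33.30 pos [ 0.6515 -0.1081  0.097 ] yaw -89.8 turn 0.2 d(after turn) [-0.0084 -0.1735 -0.003 ] gap 0.0583 grip 64.5 F [-0.4  0.4 -2.5]
```

```bash
echo '0.3 -0.7 -0.4 0 0.05 | 0.3 -0.7 -0.4 0 0.05 | 0.3 -0.7 -0.4 0 0.05 | 0.3 -0.7 0 0 0.05 | 0.3 -0.7 0 0 0.05' > mv.in && python3 steer.py mv.in>/dev/null
echo '0 0 0 0 0.05 | 0 0 0 0 0.05' > mv.in && python3 steer.py mv.in|grep -E 'pos|gap'
cat > sw.py <<'E'
from h import *; from cell import manip; import sys
c=snap(manip,"wrist",sys.argv[1]);print(manip.observe()["eef_pos"])
k=blob(c,(3,80,60),(25,255,255),(0,0,640,400));x,y,w,h=cv2.boundingRect(k);e=cv2.fitEllipse(k);print((x,y,w,h),cv2.contourArea(k),e)
for u in((x,y+h/2),(x+w,y+h/2),(x+w/2,y),(x+w/2,y+h)): print(plane(c,u,.011).round(4)[:2])
E
python3 sw.py w50
```

```text
eef_pos: [0.4773, -0.0342, 0.1546]
finger_gap: 0.058
[ 0.47965813 -0.03496572  0.15540882]
(566, 315, 56, 35) 352.5 ((597.9524536132812, 340.2889709472656), (44.49431228637695, 61.03617477416992), 71.62651824951172)
[ 0.7147 -0.1711]
[ 0.7684 -0.1706]
[ 0.7367 -0.1512]
[ 0.7467 -0.1913]
```

Converted, -0.033 m is -0.66.

```bash
echo '-0.66 0 0 0 0.05 | -0.66 0 0 0 0.05 | -0.66 0 0 0 0.05 | -0.66 0 0 0 0.05 | -0.66 0 0 0 0.05' > mv.in && python3 steer.py mv.in>/dev/null
echo '0 0 0 0 0.05 | 0 0 0 0 0.05' > mv.in && python3 steer.py mv.in|grep -E 'pos|gap'
python3 sw.py w51
python3 - <<'E'
from h import *
c=load("w51");print(proj(c,[.478,-.127,.011]),[proj(c,[.478+60*s/1000,-.127,.011]).round(0).tolist() for s in(-1,1)],[proj(c,[.478,-.127+60*s/1000,.011]).round(0).tolist() for s in(-1,1)])
E
```

```text
eef_pos: [0.4812, -0.2045, 0.1559]
finger_gap: 0.0583
[ 0.48141589 -0.20228633  0.15554972]
(242, 13, 153, 161) 19010.5 ((317.6370849609375, 92.90130615234375), (152.04049682617188, 159.18832397460938), 178.8768768310547)
[ 0.4213 -0.1251]
[ 0.5395 -0.1252]
[ 0.4805 -0.0698]
[ 0.4802 -0.1887]
[315.4386019   96.03615458] [[238.0, 96.0], [393.0, 96.0]] [[316.0, 172.0], [315.0, 9.0]]
```

Converted, 0.041 m is 0.82, 0.04 m is 0.8.

```bash
echo '0.82 -0.01 0 0 0.05 | 0.8 0 0 0 0.05 | 0 0 0.6 0 0.05 | 0 0 0.6 0 0.05 | 0 0 0 0 0.05' > mv.in && python3 steer.py mv.in>/dev/null
echo '0 0 0 0 0.05 | 0 0 0 0 0.05' > mv.in && python3 steer.py mv.in>/dev/null
python3 - <<'E'
from h import *; from cell import manip
plan(manip,.480,-.121,.0535,-90)
E
```

```text
t 35.15 pos [ 0.4811 -0.1201  0.0969] yaw -89.8 turn 0.2 d(after turn) [-0.0009 -0.0011  0.0434] gap 0.0584 grip 65.1 F [-0.6 -1.1 -1.3]
```

Converted, 0.025 m is 0.5, 0.01 m is 0.2.

```bash
echo '-0.02 -0.02 0.5 0 0.05 | 0 0 0.2 0 0.05 | 0 0 0.12 0 0.05 | 0 0 0 0 0.05 | 0 0 0 0 0.05' > mv.in && python3 steer.py mv.in|grep -E 'pos|force'
echo '0 0 0.03 0 0.05 | 0 0 0 0 0.05 | 0 0 0 0 0.05' > mv.in && python3 steer.py mv.in|grep -E 'pos|force'
echo '0 0 0.03 0 0.05 | 0 0 0 0 0.05 | 0 0 0 0 0.05' > mv.in && python3 steer.py mv.in|grep -E 'pos|force'
```

```text
eef_pos: [0.4796, -0.1211, 0.0555]
ft_force: [0.7, -0.6, -1.5]
grip_force: 65.1
eef_pos: [0.4796, -0.1206, 0.0539]
ft_force: [-0.1, 0.2, -1.7]
grip_force: 65.1
eef_pos: [0.4797, -0.1206, 0.0522]
ft_force: [-1.1, -0.7, 0.3]
grip_force: 65.4
```

Converted, -0.04 m is -0.8, -0.02 m is -0.4.

```bash
echo '0 0 0 0 0.066 | 0 0 0 0 0.07 | 0 0 0 0 0.076 | 0 0 0 0 0.08 | 0 0 0 0 0.08' > mv.in && python3 steer.py mv.in|grep -E 'pos|force|gap'
echo '0 0 -0.4 0 0.08 | 0 0 -0.8 0 0.085 | 0 0 -0.8 0 0.085 | 0 0 -0.8 0 0.085 | 0 0 0 0 0.085' > mv.in && python3 steer.py mv.in|grep -E 'pos|force'
echo '0 0 0 0 0.085 | 0 0 0 0 0.085' > mv.in && python3 steer.py mv.in>/dev/null
python3 - <<'E'
from h import *; from cell import manip
L=[]
c=snap(manip,"wrist","w60");p=manip.observe()["eef_pos"];print(p)
k=blob(c,(80,100,50),(100,255,255),(0,0,640,400));r=cv2.minAreaRect(k);e=np.array([plane(c,q,.047) for q in cv2.boxPoints(r)]);print(r,e.mean(0),e[:,:2].round(4).tolist())
plan(manip,.667,.143+.0,.2,-90)
E
```

```text
eef_pos: [0.4791, -0.1206, 0.0519]
ft_force: [-0.4, -0.3, -0.8]
finger_gap: 0.0802
grip_force: 0.0
eef_pos: [0.4838, -0.1225, 0.1988]
ft_force: [1.7, -0.3, 0.2]
grip_force: 0.0
[ 0.47819313 -0.12018622  0.19084969]
((320.8661193847656, 200.90924072265625), (61.07249069213867, 103.5625228881836), 3.1798300743103027) [ 0.47957763 -0.12932793  0.047     ] [[0.4502, -0.1739], [0.457, -0.082], [0.5065, -0.0845], [0.5046, -0.177]]
t 37.12 pos [ 0.4782 -0.1202  0.1908] yaw -89.8 turn 0.2 d(after turn) [ 0.2632  0.1888 -0.0092] gap 0.0847 grip 0.0 F [-0.6  1.  -0.2]
```

Converted, 0.03 m is 0.6, 0.0235 m is 0.47.

```bash
echo '0.6 0.47 -0.2 0 0.085 | 0.6 0.47 0 0 0.085 | 0.6 0.47 0 0 0.085 | 0.6 0.47 0 0 0.085 | 0.6 0.47 0 0 0.085' > mv.in && python3 steer.py mv.in>/dev/null
echo '0.6 0.47 0 0 0.085 | 0.6 0.47 0 0 0.085 | 0.6 0.47 0 0 0.085 | 0 0 0 0 0.085 | 0 0 0 0 0.085' > mv.in && python3 steer.py mv.in>/dev/null
cat > sm.py <<'E'
from h import *; from cell import manip; import sys
c=snap(manip,"wrist",sys.argv[1]);p=manip.observe()["eef_pos"];print(p)
u=proj(c,[.667,.144,.072]).astype(int);print("expected",u)
x0,y0=np.maximum(u-110,0);x1,y1=min(u[0]+110,640),min(u[1]+110,400)
k=blob(c,(15,50,110),(40,255,255),(x0,y0,x1,y1));(cx,cy),r=cv2.minEnclosingCircle(k);e=cv2.fitEllipse(k)
print(e,(cx,cy,r),cv2.contourArea(k),"lid@.072",plane(c,e[0],.072).round(4),plane(c,(cx,cy),.072).round(4),"r",np.linalg.norm(plane(c,(cx+r,cy),.072)-plane(c,(cx,cy),.072)))
E
python3 sm.py w70
echo '0.6 0 0 0 0.085 | 0 0 0 0 0.085 | 0 0 0 0 0.085' > mv.in && python3 steer.py mv.in>/dev/null
python3 sm.py w71
```

```text
[0.66527892 0.1200281  0.19909022]
expected [322 172]
((320.4858093261719, 170.93218994140625), (70.29503631591797, 71.99232482910156), 85.89056396484375) (320.5, 170.27272033691406, 36.64652633666992) 3971.5 lid@.072 [0.6656 0.1455 0.072 ] [0.6656 0.146  0.072 ] r 0.02818857709089287
[0.66520316 0.14862515 0.20112256]
expected [322 205]
((320.9474182128906, 204.13230895996094), (65.52381134033203, 69.06414031982422), 87.85609436035156) (321.0, 204.0, 35.227928161621094) 3550.5 lid@.072 [0.6657 0.1455 0.072 ] [0.6657 0.1457 0.072 ] r 0.028237581870332023
```

Converted, 0.04 m is 0.8, 0.031 m is 0.62.

```bash
echo '-0.06 0.01 0.8 0 0.085 | 0 0 0.8 0 0.085 | 0 0 0.8 0 0.085 | 0 0 0.62 0 0.085 | 0 0 0 0 0.085' > mv.in && python3 steer.py mv.in|grep -E 'pos|force'
python3 - <<'E'
from h import *; from cell import manip
plan(manip,.6657,.1456,.05,-90)
E
echo '0 0 0 0 0.07 | 0 0 0 0 0.045 | 0 0 0 0 0.045 | 0 0 0 0 0.045 | 0 0 0 0 0.045' > mv.in && python3 steer.py mv.in|grep -E 'pos|force|gap'
```

```text
eef_pos: [0.6607, 0.144, 0.0438]
ft_force: [-1.0, 0.4, -1.8]
grip_force: 0.0
t 38.72 pos [0.6607 0.144  0.0438] yaw -89.9 turn 0.1 d(after turn) [ 0.0016  0.005  -0.0062] gap 0.0850 grip 0.0 F [-1.   0.4 -1.8]
eef_pos: [0.669, 0.1465, 0.0543]
ft_force: [0.8, -0.3, 6.8]
finger_gap: 0.0565
grip_force: 64.2
```

Converted, -0.04 m is -0.8, -0.02 m is -0.4.

```bash
echo '0 0 -0.4 0 0.045 | 0 0 -0.8 0 0.045 | 0 0 -0.8 0 0.045 | 0 0 -0.8 0 0.045 | 0 0 0 0 0.045' > mv.in && python3 steer.py mv.in|grep -E 'pos|force|gap'
echo '-0.6 -0.41 0 0 0.045 | -0.6 -0.41 0 0 0.045 | -0.6 -0.41 0 0 0.045 | -0.6 -0.41 0 0 0.045 | -0.6 -0.41 0 0 0.045' > mv.in && python3 steer.py mv.in>/dev/null
echo '-0.6 -0.41 0 0 0.045 | -0.6 -0.41 0 0 0.045 | -0.6 -0.41 0 0 0.045 | -0.6 -0.41 0 0 0.045 | 0 0 0 0 0.045' > mv.in && python3 steer.py mv.in>/dev/null
echo '0 0 0 0 0.045 | 0 0 0 0 0.045' > mv.in && python3 steer.py mv.in>/dev/null
python3 - <<'E'
from h import *; from cell import manip
plan(manip,.4796,-.1285,.1013,-90)
E
```

```text
eef_pos: [0.6721, 0.1469, 0.2015]
ft_force: [2.1, -0.9, -0.6]
finger_gap: 0.056
grip_force: 64.4
t 40.55 pos [ 0.4836 -0.1232  0.1914] yaw -89.8 turn 0.2 d(after turn) [-0.0053 -0.004   0.0901] gap 0.0560 grip 64.9 F [ 0.4  0.6 -1.5]
```

```bash
echo '-0.1 -0.08 0.6 0 0.045 | 0 0 0.6 0 0.045 | 0 0 0.4 0 0.045 | 0 0 0 0 0.045 | 0 0 0 0 0.045' > mv.in && python3 steer.py mv.in|grep -E 'pos|force'
python3 - <<'E'
from h import *; from cell import manip
plan(manip,.4796,-.1285,.1013,-90)
E
echo '0 0 0.1 0 0.045 | 0 0 0 0 0.045 | 0 0 0 0 0.045' > mv.in && python3 steer.py mv.in|grep -E 'pos|force'
```

```text
eef_pos: [0.4795, -0.1275, 0.1104]
ft_force: [-0.3, 0.5, -0.3]
grip_force: 64.7
t 40.97 pos [ 0.4795 -0.1275  0.1104] yaw -89.7 turn 0.3 d(after turn) [-0.001   0.0001  0.0091] gap 0.0563 grip 64.7 F [-0.3  0.5 -0.3]
eef_pos: [0.4802, -0.1285, 0.1069]
ft_force: [1.2, 1.0, -2.6]
grip_force: 64.7
```

Converted, 0.003 m is 0.06.

```bash
echo '0 0 0.06 0 0.045 | 0 0 0 0 0.045 | 0 0 0 0 0.045' > mv.in && python3 steer.py mv.in|grep -E 'pos|force'
echo '0 0 0.03 0 0.045 | 0 0 0 0 0.045 | 0 0 0 0 0.045' > mv.in && python3 steer.py mv.in|grep -E 'pos|force'
echo '0 0 0.03 0 0.045 | 0 0 0 0 0.045 | 0 0 0 0 0.045' > mv.in && python3 steer.py mv.in|grep -E 'pos|force'
```

```text
eef_pos: [0.4793, -0.1285, 0.1031]
ft_force: [0.1, 0.6, -2.6]
grip_force: 64.7
eef_pos: [0.4792, -0.1286, 0.1014]
ft_force: [-0.5, 0.5, -3.2]
grip_force: 64.7
eef_pos: [0.4794, -0.1288, 0.1007]
ft_force: [-2.1, 0.6, 6.2]
grip_force: 65.5
```

Contact at z≈0.101, as expected. Release and check.

Converted, -0.04 m is -0.8, -0.02 m is -0.4.

```bash
echo '0 0 0 0 0.06 | 0 0 0 0 0.07 | 0 0 0 0 0.08 | 0 0 0 0 0.085 | 0 0 0 0 0.085' > mv.in && python3 steer.py mv.in|grep -E 'pos|force|gap'
echo '0 0 -0.4 0 0.085 | 0 0 -0.8 0 0.085 | 0 0 -0.8 0 0.085 | 0 0 -0.8 0 0.085 | 0 0 0 0 0.085' > mv.in && python3 steer.py mv.in|grep -E 'pos|force'
echo '0 0 0 0 0.085 | 0 0 0 0 0.085' > mv.in && python3 steer.py mv.in>/dev/null
python3 - <<'E'
from h import *; from cell import manip
c=snap(manip,"wrist","w80");print(manip.observe()["eef_pos"])
u=proj(c,[.4796,-.1285,.119]).astype(int);x0,y0=np.maximum(u-110,0)
k=blob(c,(15,50,110),(40,255,255),(x0,y0,u[0]+110,min(400,u[1]+110)));e=cv2.fitEllipse(k);print(u,e,plane(c,e[0],.119))
k=blob(c,(80,100,50),(100,255,255),(0,0,640,400));b=cv2.minAreaRect(k);print(b,plane(c,b[0],.047))
s=snap(manip,"scene","s80")
for (n,b) in(("handle",(195,180,250,235)),("jar/spice/salt/tea",(270,150,400,250))):
    x0,y0,x1,y1=b;d=np.abs(s["image"][y0:y1,x0:x1].astype(int)-load("scene0")["image"][y0:y1,x0:x1]).max(2)>45
    d=cv2.morphologyEx(d.astype(np.uint8),cv2.MORPH_OPEN,np.ones((3,3)));nn,l,st,ce=cv2.connectedComponentsWithStats(d);print(n,[(st[i,4],(ce[i]+[x0,y0]).round().tolist()) for i in range(1,nn) if st[i,4]>8])
E
```

```text
eef_pos: [0.4792, -0.1286, 0.0998]
ft_force: [0.2, -0.1, 0.1]
finger_gap: 0.0848
grip_force: 0.0
eef_pos: [0.4836, -0.1305, 0.247]
ft_force: [1.1, -1.3, -0.3]
grip_force: 0.0
[ 0.47826812 -0.12816569  0.23874957]
[320 201] ((320.7209167480469, 174.46719360351562), (103.05073547363281, 116.87091064453125), 0.03920299932360649) [ 0.47938484 -0.10688647  0.119     ]
((322.1827697753906, 150.6800537109375), (52.30366897583008, 33.66019821166992), 1.1233028173446655) [ 0.48083066 -0.09942928  0.047     ]
handle [(np.int32(711), [223.0, 187.0])]
jar/spice/salt/tea [(np.int32(3295), [325.0, 167.0]), (np.int32(839), [393.0, 220.0]), (np.int32(512), [320.0, 217.0])]
```

Converted, 0.04 m is 0.8, -0.01 m is -0.2.

```bash
echo '0.8 0 -0.2 0 0.085 | 0.8 0 0 0 0.085 | 0.8 0 0 0 0.085 | 0.8 0 0 0 0.085 | 0.8 0 0 0 0.085' > mv.in && python3 steer.py mv.in>/dev/null
echo '0.8 0 0 0 0.085 | 0.8 0 0 0 0.085 | 0.8 0 0 0 0.085 | 0 0 0 0 0.085 | 0 0 0 0 0.085' > mv.in && python3 steer.py mv.in|grep pos
python3 - <<'E'
from h import *; from cell import manip
s=snap(manip,"scene","s81");t=snap(manip,"top","t81")
for c,n in((s,"scene"),(t,"top")):
    for X,lo,hi,z in(([.4796,-.1285,.119],(15,40,100),(40,255,255),.119),):
        u=proj(c,X).astype(int);k=blob(c,lo,hi,(u[0]-14,u[1]-14,u[0]+15,u[1]+15));e=cv2.fitEllipse(k);print(n,u,np.round(e[0],1),np.round(e[1],1),plane(c,e[0],z).round(4))
    u=proj(c,[.4796,-.1285,.047]).astype(int);m=cv2.inRange(cv2.cvtColor(c["image"],cv2.COLOR_BGR2HSV)[u[1]-40:u[1]+40,u[0]-40:u[0]+40],np.array((80,100,50)),np.array((100,255,255)));q=np.argwhere(m)[:,::-1]+u-40;print("teal",len(q),q.min(0),q.max(0),"tin top centre expected",u)
    u=proj(c,[.4796,-.1285,.011]).astype(int);k=blob(c,(3,60,60),(25,255,255),(u[0]-28,u[1]-28,u[0]+29,u[1]+29));print("stand",cv2.boundingRect(k),u)
u=proj(t,[.518,.406,.09])
for n,x,b,T in(("top0",t,(200,215,235,285),110),("scene0",s,(195,180,250,235),110)):
  for c in(load(n),x):
    x0,y0,x1,y1=b;m=cv2.inRange(cv2.cvtColor(c["image"],cv2.COLOR_BGR2HSV)[y0:y1,x0:x1],np.array((0,70,20)),np.array((14,255,T)));q=np.argwhere(m)[:,::-1];print(n,len(q),(q.mean(0)+[x0,y0]).round(1),q.min(0)+[x0,y0],q.max(0)+[x0,y0])
o=manip.observe();print(o["time_s"],o["eef_pos"],o["ft_force"].round(1))
E
```

```text
eef_pos: [0.4767, 0.1938, 0.248]
scene [385 290] [386.2 293.6] [21.6 27.4] [ 0.4737 -0.1339  0.119 ]
teal 184 [363 293] [401 322] tin top centre expected [381 305]
stand (356, 302, 47, 35) [379 312]
top [404 260] [403.9 261. ] [19.9 23.5] [ 0.4793 -0.1265  0.119 ]
teal 61 [386 254] [415 270] tin top centre expected [400 262]
stand (379, 244, 36, 39) [397 262]
top0 270 [214.7 250.9] [208 222] [229 278]
top0 308 [214.1 251.6] [207 223] [228 280]
scene0 298 [215.3 205.8] [200 185] [231 227]
scene0 295 [214.4 206.2] [199 185] [231 227]
44.0 [0.47751351 0.18997494 0.24862322] [-0.2 -1.1 -0.2]
```

```bash
python3 -c "
from cell import manip
print(manip.sign_off())"
```

```text
the job is handed in; nothing more can be done
None
```

The job is handed in at about 44 s. By the last pictures the pot stand lies on its feet, the turner is back in its rest within about 2 mm of where it started, and the flat tin and then the small tin stand centred on the stand within a few millimetres. I did not check each bystander's position at the end, and the hand-in gave no verdict.

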